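# Tip the loose washer into the tray's nose, put it away and close the parts box

## Task

A large flat washer lies loose in the shallow black sorting tray, under its clear cover. Lift the tray by its handle end so that the washer slides down into the open narrow nose, set the tray back down flat on the bench with the washer still in the nose, then pick it out there and lay it flat in the empty bay of the plywood parts box, beside the stack. Finally put the lid on the box so that it is fully seated, leaving the tray flat on the bench and the other things on the bench where they are.

Things in the scene. Friction and masses are not known exactly. Their poses are not given: they have to be found in the camera images.
- tray: Shallow black smooth-plastic tray, loose, 0.28 to 0.46 kg. Origin: under its middle at bench level; +x to the nose, z up. Floor top 14, wall tops 26 mm over the bench; fixed clear cover (top 29) over all but the nose. Back wall x -115, sides y +-79 up to x -5, then walls converge 31 deg to a 55 mm throat at x 75. Steel starts to slide on it at 10 to 20 deg of tilt, along these walls at up to 32.
- tray_handle (a point): Middle of the tray's handle at its back end: a round steel bar, 12 mm thick, 92 mm long along the tray's y, with legs at its ends only; tray x -125 mm, axis 56 mm above the bench. Gripped lightly (about 20 N) from above across the bar, it turns between the fingers as the tray tilts.
- tray_foot (a point): Front edge of the 24 mm wide foot under the nose, at bench level, tray x 124 mm: the tray pivots here when its handle end is lifted.
- tray_nose (a point): Where the washer's underside centre lies when it rests in the nose: tray x 98 mm, 14 mm above the bench. The nose is a 34 mm wide tongue of floor (x 75 to 138, 4 mm thick) with no side walls, closed by a right-angled V lip, 12 mm high, whose ends are at x 118, y +-22. The washer sticks out 8 mm on both sides, free space beside it and 10 mm and more below it.
- washer: The loose flat steel washer, 50 mm across, 3 mm thick, 17 mm bore, 41 g, at first under the tray's cover. Origin: centre of its underside, z along its axis.
- box: Open plywood parts box, loose, 0.45 kg, 140 (x) x 128 (y) x 25 mm, walls and floor 6 mm. Origin: centre of its underside, z up. A divider 11 mm high over the floor, 4 mm thick, at x 0 makes two bays of 62 x 116 mm; the one at -x holds a stack of four like washers, 12 mm high. Under the seated lid 13 mm stay free over the floor.
- box_bay (a point): Centre of the empty bay's floor: box x +33 mm, 6 mm above the bench; axes as the box.
- lid: Loose plywood lid, 0.16 to 0.25 kg, lying right side up. Origin: centre of its underside, z up. An inset of 123 (x) x 111 (y) x 6 mm goes inside the box walls, 2.5 mm to spare all round, under a plate of 140 x 128 x 6 mm that rests on the box's rim. Seated, its origin is 19 mm above the box's, x axes in line, either way round.
- lid_grip (a point): On the middle of the lid's grip, 32 mm above the lid's origin. The grip is a wooden bar, 66 mm along x, 14 mm wide, from 12 to 40 mm above the lid's origin.
- bolt: Bystander: hex bolt, lying, 85 mm long.
- tape: Bystander: yellow tape measure, 64 mm high.
- wrench: Bystander: wrench, 150 mm, near the robot.
- hammer: Bystander: hammer, 280 mm.
- offcut: Bystander: pine offcut, 160 x 45 x 19 mm.
- jar: Bystander: glass jar with steel cap, 75 mm high.

How it is judged:
On the way, in this order (a step that is already met when the one before it is completed fails the run):
1. the tray's handle end is lifted (tray tilted more than 9 degrees) and the washer has slid into the nose (within 6 mm of its seat) (angle between tray's own z axis and vertical above 0.157 rad and distance between washer and tray_nose below 0.006 m), for 0.1 s.
2. the tray is back down flat on the bench with the washer still in the nose (within 8 mm) and the handle let go (angle between tray's own z axis and vertical below 0.03 rad and height (world z) of tray below 0.004 m and distance between washer and tray_nose below 0.008 m and contact force between the fingers and tray below 0.1 N), for 0.2 s.
3. the washer lies flat on the floor of the box's empty bay, let go (z of washer in the frame of box_bay between -0.002 and 0.004 m and horizontal distance between washer and box_bay below 0.03 m and angle between the z axis of washer and the z axis of box, either way round below 0.05 rad and contact force between the fingers and washer below 0.1 N), for 0.2 s.
At the end, for the whole second after the job is handed in: Washer flat on the floor of the empty bay (centre within 30 mm of the bay's, 3 degrees). Lid upright and seated: origin under 20.5 mm above the box's (19 = home), within 6 mm sideways, level with the box to 1 degree. Box and tray flat on the bench (1.7 degrees); all at rest (z of washer in the frame of box_bay between -0.002 and 0.004 m and horizontal distance between washer and box_bay below 0.03 m and angle between the z axis of washer and the z axis of box, either way round below 0.05 rad and z of lid in the frame of box between 0.016 and 0.0205 m and horizontal distance between lid and box below 0.006 m and angle between the z axis of lid and the z axis of box, either way round below 0.02 rad and angle between the x axis of lid and the x axis of box, either way round below 0.08 rad and angle between lid's own z axis and vertical below 0.05 rad and angle between each of box, tray's own z axis and vertical below 0.03 rad and height (world z) of each of box, tray below 0.004 m and linear speed of each of lid, washer, tray below 0.02 m/s); the robot touches nothing.
It fails at once if a bystander on the bench is pushed more than 30 mm (bolt, tape measure, wrench, hammer, wood offcut, jar) (distance of any of bolt, tape, wrench, hammer, offcut, jar from where it was at the start of the episode above 0.03 m).
It also fails if it takes over 67 s, if anything falls off the work surface, if the arm or the gripper's body presses on something with over 40 N, if the wrist force passes 120 N, or if a joint passes its speed limit or range.

## Robot

A 6-joint arm with a two-finger parallel gripper is mounted at the origin on the work surface. World frame = base frame: x ahead of the robot, y to its left, z up, the work surface at z = 0. Lengths are in m, angles in rad, forces in N, time in s.
With the tool pointing down it reaches from about 0.275 to 0.725 m from the base axis. Payload 15.9 kg.
Tool frame: the origin (TCP) lies where the fingers leave the gripper's body, on its centre line; the fingertips stand 73 mm ahead of it and the grasp point (between the pads) lies 54 mm ahead of it; x points along the fingers, z is the direction in which the jaws open and shut, and the axes are right-handed (so a half turn about x gives the same grasp; the last joint's range is limited). The gripper opens to 85 mm and grips with 20 to 120 N. Pads are 22 mm wide; open, the fingers measure 114 mm over their backs; the gripper's body (76 mm by 85 mm) begins 54 mm behind the grasp point. The pads swing forward as they close: fully open they stand 13 mm farther back than shut.
Start: joints at [-1.216, 0.213, -0.034, 1.323, 0, 1.571], TCP at [0.174, -0.469, 0.304] pointing down, gripper open.
Joint ranges: [-2.98, 2.98], [-0.74, 1.72], [-1.14, 1.35], [-2.1, 2.04], [-1.57, 1.44], [-3.14, 3.14]. Speed limits (rad/s): [1.89, 1.89, 2.39, 2.57, 3.14, 3.14].

## Interface

Orientations are given as a unit quaternion [w, x, y, z].
In Python, from station import state, capture, hand_in gives the robot as it stands. The module is installed in compiled form; this text tells all that it offers.
- The arm moves only by the tool drive_tool, never from a script. Its argument "moves" is a list that holds one entry, the list of rows, each a list of 6 numbers: the shift along the tool's x, y, z in cm, then the turn, a rotation vector about the tool's x, y, z in degrees. In form: [[[x, y, z, rx, ry, rz], ...]]. A call has 1 to 10 rows; each row shifts and turns the pose as measured when the row begins, along the tool's axes as they then stand; what a row does not reach is not made up. A row lasts 1/10 s, in which the tool goes at most 50 mm and 8.59 degrees, less where a joint would pass 70% of its speed; a pose out of reach is approached as far as the arm can. A call is refused whole if a number of a shift passes 5 or a number of a turn 8.59, either way. A call with a gripper value outside its range is refused whole. "claw" is the closure, from 0 (fully open) to 1 (shut), set as the call begins (left out, the last holds). The fingers move at their own pace and stop on an object; "newtons" is the grip in N (left out, the last holds). Time passes only in rows, so rows that do not move let the fingers close. It gives the time, the measured TCP pose, the force and the opening at its end, in the units of the state.
- state(): the state, without advancing time (a new reading comes with each control period).
- capture(name): name is "side" or "top" or "wrist"; returns a dict with "image" (384x512x3 uint8, red, green, blue), "z_map" (384x512 float32, m along the optical axis (not along the pixel's ray), 0 where there is no reading), "intrinsics" (3x3 intrinsics, pixels), "D" ([k1, k2, p1, p2, k3] as OpenCV has them; the pictures are not rectified), "camera_from_world" (4x4, takes a point from world to camera coordinates); the wrist camera has in their place "T_tool_cam" (4x4, takes a point from camera to tool coordinates, whose origin is the TCP and whose axes are the tool frame's). Camera axes: x right, y down, z forward; pixel columns grow to the right and rows downward; lengths in m; the calibration is good to about 2 mm. A picture is of the moment at which its call begins: read the wrist's pose just before it.
- hand_in(): hands the job in, once; it reports no verdict.
The state is a dict: "time": time; "joint_positions": joint angles; "dq": joint speeds; "joint_torque": joint torques, N m; "position": TCP position; "tool_rot": TCP orientation; "force": force on the tool from outside, world axes, zero at the start; "torque": the same for the moment, N m; "gripper_width": finger opening in m.
Only numpy, scipy, OpenCV 4.12 (cv2) and the standard library are available. Lean on these libraries where they do the work, as an engineer would, in place of code of your own. Each camera call takes 0.05 s, during which the arm holds its last target.

## Working session

There is one attempt and no reset: what is moved stays moved. The work goes in short steps, Python scripts to look and compute and a tool call to move; the robot and the scene stay as the last step left them, time stands still between calls to the robot, and variables do not carry over. Pictures are saved under pics/ and viewed, and the job is handed in when it is done.

Besides the shell and the picture viewer there is one more tool, called as a command line: name --argument value ..., lists and objects as JSON in quotes. drive_tool: Moves the arm, as the interface text tells. Its arguments: {"type":"object","properties":{"moves":{"type":"array","items":{"type":"array","items":{"type":"array","items":{"type":"number"}}}},"claw":{"type":"number"},"newtons":{"type":"number"}},"required":["moves"]}

```bash
ls; mkdir -p pics
cat > h.py <<'E'
import numpy as np, cv2
from station import state, capture
def grab(n,tag):
    s=state(); c=capture(n); cv2.imwrite(f'pics/{tag}.png',c['image'][:,:,::-1]); return s,c
E
python3 - <<'E'
from h import *
for n in ['top','side','wrist']:
    s,c=grab(n,n+'0'); np.savez(n+'0.npz',**c)
    print(n,c['intrinsics'].round(1).tolist(),np.round(c['D'],3)); print(np.round(c.get('camera_from_world',c.get('T_tool_cam')),3).tolist())
print(s)
E
```

```text
pics
top [[397.3, 0.0, 253.9], [0.0, 397.3, 187.3], [0.0, 0.0, 1.0]] [0.021 0.    0.    0.    0.   ]
[[0.017, -1.0, -0.006, 0.014], [-0.984, -0.016, -0.177, 0.503], [0.176, 0.009, -0.984, 0.895], [0.0, 0.0, 0.0, 1.0]]
side [[476.5, 0.0, 253.5], [0.0, 476.5, 195.1], [0.0, 0.0, 1.0]] [0.066 0.    0.    0.    0.   ]
[[-0.875, -0.484, -0.022, 0.467], [-0.229, 0.452, -0.862, 0.165], [0.428, -0.749, -0.506, 1.099], [0.0, 0.0, 0.0, 1.0]]
wrist [[312.9, 0.0, 259.1], [0.0, 312.9, 193.8], [0.0, 0.0, 1.0]] [-0.026  0.     0.     0.     0.   ]
[[-0.001, -0.292, 0.956, -0.07], [0.002, -0.956, -0.292, 0.073], [1.0, 0.001, 0.001, 0.0], [0.0, 0.0, 0.0, 1.0]]
{'time': 0.1, 'joint_positions': array([-1.21595770e+00,  2.13297853e-01, -3.49690295e-02,  1.32352800e+00,
       -6.20745570e-06,  1.57079158e+00]), 'dq': array([-0.00014008, -0.00173042,  0.00144568,  0.0005341 , -0.00161173,
       -0.00242686]), 'joint_torque': array([-1.21952151e-03, -6.87246609e+01,  4.87808025e+01,  1.20431455e-02,
       -1.59810138e-04, -1.61131652e-05]), 'position': array([ 0.17363572, -0.46862945,  0.30348101]), 'tool_rot': array([ 0.58010607,  0.40410465,  0.58068813, -0.40370493]), 'force': array([ 0.88195126, -0.79436105, -0.51395757]), 'torque': array([-0.02692039, -0.03993713,  0.07097571]), 'gripper_width': 0.08542352454092962}
```

View pics/top0.png

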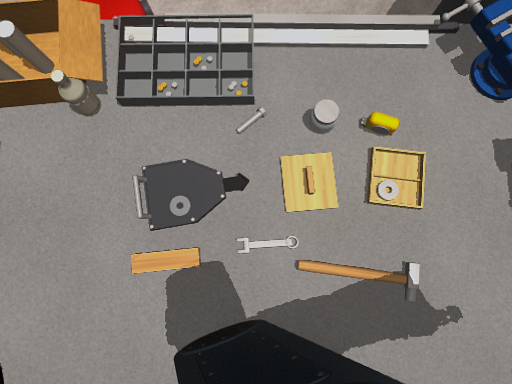

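View pics/side0.png

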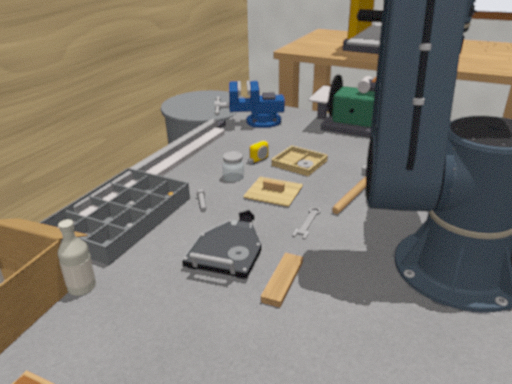

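View pics/wrist0.png

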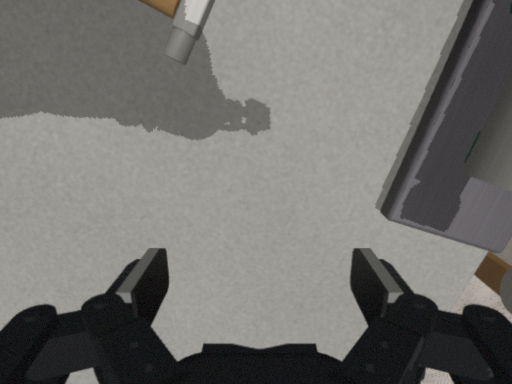

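Top view: tray at about (180,195), its handle (140,197) and nose (245,181), the washer under the cover at (180,206). The lid is at (310,181), and the box at (398,177) has its stack at (388,190), so its empty bay is the upper one. I'll crop in to measure.

```bash
cat >> h.py <<'E'
def ray(c,uv,s=None):
    uv=np.asarray(uv,float).reshape(-1,1,2)
    K=c['intrinsics'];D=np.asarray(c['D'])
    n=cv2.undistortPoints(uv,K,D)[:,0]; d=np.c_[n,np.ones(len(n))]
    if 'camera_from_world' in c: T=np.linalg.inv(c['camera_from_world'])
    else:
        from scipy.spatial.transform import Rotation as R
        q=s['tool_rot'];M=np.eye(4);M[:3,:3]=R.from_quat([q[1],q[2],q[3],q[0]]).as_matrix();M[:3,3]=s['position'];T=M@c['T_tool_cam']
    return T[:3,3],d@T[:3,:3].T
def onz(c,uv,z,s=None):
    o,d=ray(c,uv,s); return o+d*((z-o[2])/d[:,2])[:,None]
def tool(s):
    from scipy.spatial.transform import Rotation as R
    q=s['tool_rot']; return R.from_quat([q[1],q[2],q[3],q[0]]).as_matrix()
E
python3 - <<'E'
from h import *
c=dict(np.load('top0.npz')); im=c['image'][:,:,::-1]
for n,(x0,y0,x1,y1) in dict(tray=(125,145,255,240),lb=(270,135,440,220)).items():
    k=6 if n=='tray' else 4.7
    cv2.imwrite(f'pics/{n}.png',cv2.resize(im[y0:y1,x0:x1],None,fx=k,fy=k,interpolation=cv2.INTER_CUBIC))
hsv=cv2.cvtColor(im,cv2.COLOR_BGR2HSV)
m=cv2.inRange(hsv,(10,90,80),(35,255,255)); n,l,st,ce=cv2.connectedComponentsWithStats(m)
for i in range(1,n):
    if st[i,4]>60:
        cs,_=cv2.findContours((l==i).astype(np.uint8),0,2); r=cv2.minAreaRect(cs[0]); 
        print(st[i],ce[i].round(1),np.round(r[0],1),np.round(r[1],1),round(r[2],1))
        b=cv2.boxPoints(r)
        for z in (0.012,.025): print(z,onz(c,b,z)[:,:2].round(4).tolist())
E
```

```text
[ 0  0 43  4 81] [18.3  1.2] [21.  1.] [ 2.2 42.1] 85.9
0.012 [[0.9981, 0.7047], [1.0097, 0.5955], [1.0033, 0.5944], [0.9918, 0.7036]]
0.025 [[0.9892, 0.6954], [1.0005, 0.5876], [0.9942, 0.5866], [0.9829, 0.6942]]
[   0    0  103   83 4839] [64.8 45. ] [50.7 40.8] [ 81.5 102.2] 89.4
0.012 [[1.0005, 0.707], [1.01, 0.438], [0.7799, 0.4175], [0.7716, 0.6771]]
0.025 [[0.9915, 0.6976], [1.0009, 0.4323], [0.7739, 0.4121], [0.7657, 0.6681]]
[366 112  33  23 434] [383.2 121.3] [382.4 122.8] [31.7 19.2] 15.5
0.012 [[0.665, -0.2518], [0.7139, -0.2661], [0.6923, -0.3418], [0.6438, -0.327]]
0.025 [[0.6605, -0.2482], [0.7087, -0.2623], [0.6875, -0.337], [0.6397, -0.3223]]
[ 369  146   57   63 2495] [397.5 175.5] [397.5 177.4] [56.  57.2] 6.3
0.012 [[0.4752, -0.2505], [0.6183, -0.2707], [0.6043, -0.4068], [0.4625, -0.3833]]
0.025 [[0.4734, -0.2469], [0.6145, -0.2668], [0.6007, -0.4011], [0.4607, -0.3779]]
[ 280  152   58   60 2891] [308.5 181.7] [308.7 181.6] [56.4 52.6] 84.3
0.012 [[0.5885, -0.0396], [0.6039, -0.1696], [0.4635, -0.1807], [0.4486, -0.054]]
0.025 [[0.5851, -0.0389], [0.6003, -0.1671], [0.4618, -0.1781], [0.4471, -0.0531]]
[ 131  247   69   27 1332] [165.1 260. ] [165.2 260. ] [19.4 69.2] 84.0
0.012 [[0.343, 0.3155], [0.3626, 0.1527], [0.3176, 0.146], [0.2984, 0.3074]]
0.025 [[0.3429, 0.3115], [0.3622, 0.1509], [0.3179, 0.1442], [0.2989, 0.3034]]
[ 298  260  109   24 1138] [350.4 271.3] [351.9 271.5] [109.6  10.9] 7.8
0.012 [[0.3135, -0.0815], [0.3385, -0.0851], [0.3093, -0.3389], [0.2847, -0.3342]]
0.025 [[0.3138, -0.0802], [0.3385, -0.0837], [0.3097, -0.3341], [0.2854, -0.3295]]
```

Run:
```python
from h import *
c=dict(np.load('top0.npz'))
# dark tray mask height map
z=c['z_map']; v,u=np.mgrid[:384,:512]
n=cv2.undistortPoints(np.stack([u,v],-1).reshape(-1,1,2).astype(float),c['intrinsics'],c['D'])[:,0]
p=np.c_[n,np.ones(len(n))]*z.reshape(-1,1); T=np.linalg.inv(c['camera_from_world']); w=(p@T[:3,:3].T+T[:3,3]).reshape(384,512,3)
np.save('w.npy',w)
print('bench',np.median(w[190:215,262:275,2]))
print((w[170:225:3,130:260:5,2]*1000).round().astype(int))
print('lid',(w[150:214:4,276:345:4,2]*1000).round().astype(int))
print('box',(w[144:210:4,366:430:4,2]*1000).round().astype(int))
```

```text
bench -0.0009111766440571545
[[ -1  -1   2  26  27 970  29  28  30  27  28  27  28  31  30  28  26  30
    0   0   1   1   1  -2  -2  -1]
 [ -2  -3   0  28  29  28  25  29  25  28  28  27  24  30  33  30  25  30
   29   1  -1  -3  -1   0   0   0]
 [ -2  59  42  28  30  30  30  27  26  31  27  28  28  30  27  28  29  29
   25  -1  -4  15  15  -2   1  -2]
 [  0  61  44  31  29  26  28  24  27  28  25  28  30  26  29  27  24  28
   31  13  12  12  13  22  -3   0]
 [  1  61  -4  28  26  26  28  29  31  28  29  26  26  30  26  27  26  29
   28  13  11  12  13  25  -1   1]
 [ -2  56   1  31  28  29  27  30  29  28  27  31  29  27  31  28  28  27
   30  11  12  14  13  22  -2  -3]
 [  2  62  -2  28  29  30  26  29  27  26  25  25  31  29  26  28  26  30
   30  12  13  14  16  -2  -1  -1]
 [  0  61   0  27  28  29  27  30  26  27  32  29  30  27  27  28  27  28
   28  13   0   0  -2  -1  -2   2]
 [ -2  58   0  30  28  28  27  30  26  30  29  28  32  28  30  28  26  26
   26   0   0   0  -1  -1   0  -3]
 [ -1  60  -1  28  29  25  27  28  28  29  31  27  27  27  30  30  29  29
   27  16  -4 97
[... 2649 characters left out ...]
   5   8   4   4   4  16  -2]
 [ -3   9   2   5   5   8   4   3   6   3   5   5   3   8  23  -4]
 [ -1  11  10  12  15  17  17   4   5   3   5   3   3   5  24  -2]
 [  4  16   4   3   0  17  18   6   6   3   7  15  14  17  25 970]
 [ -4  16   5   6  15  19  18  17   2   6   7   5   7   4  26  -1]
 [ -2  21   7  18  16   7  10  17  17   6   6   6   3   5  25   1]
 [  1  22   4  15  17  18   5  16  18   1   8   7   5   8  23  -5]
 [  0  25   5   3  13  19  17  17   2   6   7   6   5   2  24   1]
 [  0  23  27   5   6   6   4   4   6   5   4   7   6   8  24  -2]
 [ -1 970  -5   4  12  20  23  23  24  26  23   5 970   9  25  -3]
 [  2  -4  -2  -1  -1   2  -1  -5  -1   1  -4   4  13  15  24  -1]]
```

View pics/tray.png

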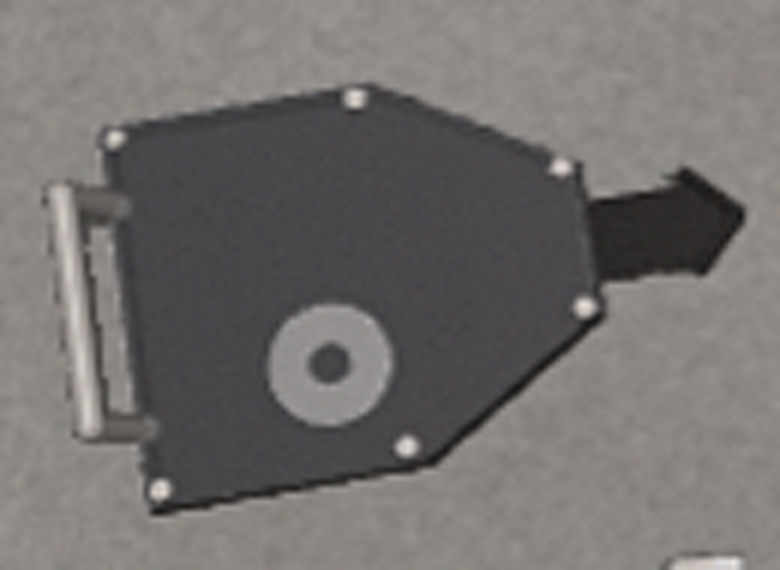

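View pics/lb.png

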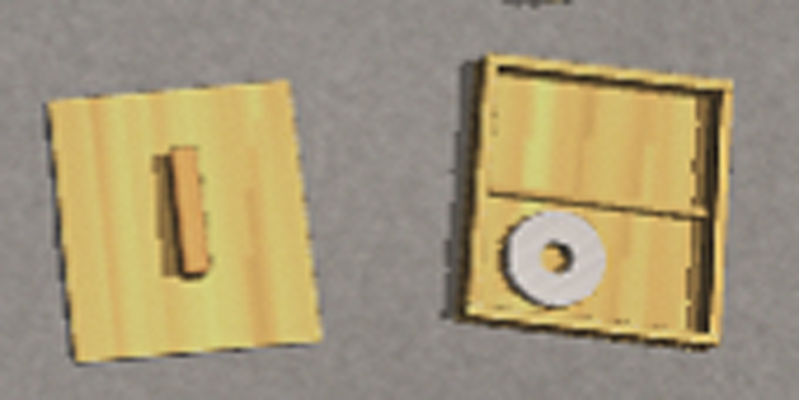

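Run:
```python
from h import *
c=dict(np.load('top0.npz'))
f=lambda p,x0,y0,k:(np.array(p,float)+.5)/k-.5+[x0,y0]
h=onz(c,f([(61,188),(89,430)],125,145,6),.060)
print('handle ends',h[:,:2].round(4),np.linalg.norm(h[0]-h[1]))
tip=onz(c,f([(745,212),(683,168),(703,275)],125,145,6),.026); print('tip',tip[:,:2].round(4))
m=h.mean(0); d=tip[0]-m; print('hm',m.round(4),'len',np.linalg.norm(d[:2]),'yaw',np.degrees(np.arctan2(d[1],d[0])), 'bar perp',np.degrees(np.arctan2(*(h[1]-h[0])[1::-1]))) 
bl=onz(c,f([(115,138),(355,98),(562,167),(586,307),(407,446),(160,490)],125,145,6),.029); print('bolts',bl[:,:2].round(4).tolist())
fits=f([(46,104),(287,82),(321,340),(76,361)],270,135,4.7); L=onz(c,fits,.012);print('lid',L[:,:2].round(4).tolist(),L.mean(0),np.linalg.norm(np.diff(L,axis=0),axis=1))
g=onz(c,f([(185,149),(195,273)],270,135,4.7),.040);print('grip',g[:,:2].round(4),g.mean(0),np.linalg.norm(g[0]-g[1]))
B=onz(c,f([(487,56),(733,82),(717,348),(463,318)],270,135,4.7),.025);print('box',B[:,:2].round(4).tolist(),B.mean(0),np.linalg.norm(np.diff(B,axis=0),axis=1))
s=state();print(tool(s).round(3))
W=onz(c,f([(330,364)],125,145,6),.017);print('washer',W)
```

```text
handle ends [[0.5227 0.302 ]
 [0.4284 0.2846]] 0.09596872599780251
tip [[0.5243 0.0358]
 [0.542  0.0613]
 [0.4982 0.0522]]
hm [0.4755 0.2933 0.06  ] len 0.2620148920364237 yaw -79.28463040694614 bar perp -169.56517443870376
bolts [[0.5501, 0.2914], [0.5683, 0.1951], [0.541, 0.1101], [0.4839, 0.0986], [0.4271, 0.1676], [0.4082, 0.2642]]
lid [[0.5869, -0.0388], [0.6009, -0.166], [0.4637, -0.1812], [0.4507, -0.0551]] [ 0.52555592 -0.11029214  0.012     ] [0.12798244 0.13796612 0.12682218]
grip [[ 0.5571 -0.1083]
 [ 0.493  -0.1129]] [ 0.52502494 -0.11058191  0.04      ] 0.0642348244776081
box [[0.6128, -0.2678], [0.6006, -0.3942], [0.4614, -0.3781], [0.4745, -0.2508]] [ 0.53731411 -0.32271788  0.025     ] [0.12692114 0.14015616 0.1279087 ]
[[-0.     0.938  0.347]
 [ 0.001  0.347 -0.938]
 [-1.    -0.    -0.001]]
washer [[0.46087945 0.20212281 0.017     ]]
```

drive_tool --moves '[[[0.3, 3.0, -3.4, 0, 0, 0], [0.3, 3.0, -3.4, 0, 0, 0], [0.3, 3.0, -3.4, 0, 0, 0], [0.3, 3.0, -3.4, 0, 0, 0], [0.3, 3.0, -3.4, 0, 0, 0], [0.3, 3.0, -3.4, 0, 0, 0], [0.3, 3.0, -3.4, 0, 0, 0], [0.3, 3.0, -3.4, 0, 0, 0], [0.3, 3.0, -3.4, 0, 0, 0], [0.3, 3.0, -3.4, 0, 0, 0]]]' --claw 0 --newtons 20

```text
time: 1.15
position: [0.3366, -0.0428, 0.2717]
tool_rot: [0.578, 0.407, 0.579, -0.406]
force: [1.4, -0.5, -0.2]
gripper_width: 0.085
```

drive_tool --moves '[[[0.3, 3.1, -3.3, 0, 0, 0], [0.3, 3.1, -3.3, 0, 0, 0], [0.3, 3.1, -3.3, 0, 0, 0], [0.3, 3.1, -3.3, 0, 0, 0], [0.3, 3.1, -3.3, 0, 0, 0], [0.3, 3.1, -3.3, 0, 0, 0], [0.3, 3.1, -3.3, 0, 0, 0], [0.3, 3.1, -3.3, 0, 0, 0], [0, 0, 0, 8, 0, 0], [0, 0, 0, 1.6, 0, 0]]]'

```text
time: 2.15
position: [0.5191, 0.2125, 0.2463]
tool_rot: [0.551, 0.42, 0.607, -0.39]
force: [-0.1, 0.9, 0.4]
gripper_width: 0.0855
```

Run:
```python
from h import *
s,c=grab('wrist','w1'); np.savez('w1.npz',**c); np.save('s1.npy',s,allow_pickle=True); print(s['position'],s['joint_positions'].round(2)); print(tool(s).round(3))
```

```text
[0.51909051 0.21245784 0.24628782] [0.35 0.36 0.02 1.24 0.09 3.14]
[[-0.041  0.939  0.341]
 [ 0.08   0.344 -0.936]
 [-0.996 -0.012 -0.089]]
```

View pics/w1.png

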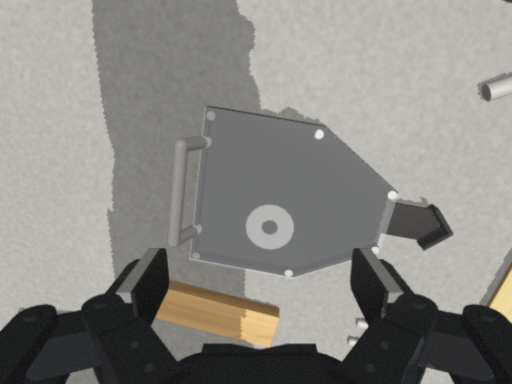

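Joint 6 is at its limit here, which tilted the tool. I'll take the half-turned grasp instead and write a planner that works out shifts in the tool frame.

```bash
cat >> h.py <<'E'
from scipy.spatial.transform import Rotation as Rot
def Rdown(yaw): # tool x down, tool z at yaw (deg)
    a=np.radians(yaw); z=np.array([np.cos(a),np.sin(a),0]); x=np.array([0,0,-1.]); return np.c_[x,np.cross(z,x),z]
def need(pos,yaw):
    s=state(); R=tool(s); Rt=Rdown(yaw)
    d=R.T@(np.array(pos)-s['position'])*100
    rv=Rot.from_matrix(R.T@Rt).as_rotvec(degrees=True)
    print('pos',s['position'].round(4),'q',s['joint_positions'].round(2),'t',s['time'],'F',s['force'].round(1))
    print('shift cm (now axes)',d.round(2),'turn',rv.round(2), 'yaw now',np.degrees(np.arctan2(R[1,2],R[0,2])).round(2))
E
python3 - <<'E'
from h import *
s=np.load('s1.npy',allow_pickle=True).item(); c=dict(np.load('w1.npz'))
h=onz(c,[(182,142),(174,243)],.058,s); print(h,np.linalg.norm(h[0]-h[1]))
need([.5191,.2125,.2463],-70)
E
```

```text
[[0.52495333 0.30147318 0.058     ]
 [0.43093957 0.28298793 0.058     ]] 0.09581384025464706
pos [0.5189 0.2127 0.2462] q [0.35 0.36 0.02 1.24 0.09 3.14] t 2.2 F [-1.3 -1.3  0.1]
shift cm (now axes) [-0.01  0.01  0.02] turn [ 0.09 -5.15  0.66] yaw now -69.94
```

drive_tool --moves '[[[0, 0, 0, -2, -5.1, 0.7], [0, 0, 0, -8.5, 0, 0], [0, 0, 0, -8.5, 0, 0], [0, 0, 0, -8.5, 0, 0], [0, 0, 0, -8.5, 0, 0], [0, 0, 0, -8.5, 0, 0], [0, 0, 0, -8.5, 0, 0], [0, 0, 0, -8.5, 0, 0], [0, 0, 0, -8.5, 0, 0], [0, 0, 0, -8.5, 0, 0]]]'

```text
time: 3.2
position: [0.5154, 0.2118, 0.2464]
tool_rot: [0.705, -0.061, 0.704, 0.059]
force: [-0.5, -0.5, 0.4]
gripper_width: 0.0855
```

drive_tool --moves '[[[0, 0, 0, -8.5, 0, 0], [0, 0, 0, -8.5, 0, 0], [0, 0, 0, -8.5, 0, 0], [0, 0, 0, -8.5, 0, 0], [0, 0, 0, -8.5, 0, 0], [0, 0, 0, -8.5, 0, 0], [0, 0, 0, -8.5, 0, 0], [0, 0, 0, -8.5, 0, 0], [0, 0, 0, -8.5, 0, 0], [0, 0, 0, -8.5, 0, 0]]]'

```text
time: 4.2
position: [0.5106, 0.213, 0.2474]
tool_rot: [-0.474, 0.526, -0.475, -0.522]
force: [-0.5, 0.1, 0.3]
gripper_width: 0.0855
```

Run:
```python
from h import *
need([.477,.2928,.17],100.9)
```

```text
pos [0.5106 0.213  0.2474] q [ 0.4   0.34 -0.01  1.22 -0.01  0.3 ] t 4.2 F [-0.5  0.1  0.3]
shift cm (now axes) [7.69 2.58 8.31] turn [-5.26 -0.29  0.14] yaw now 95.64
```

drive_tool --moves '[[[0, 0, 0, -5.3, -0.3, 0.1], [2.5, 0.6, 2.8, 0, 0, 0], [2.5, 0.6, 2.8, 0, 0, 0], [2.5, 0.6, 2.8, 0, 0, 0], [0, 0, 0, 0, 0, 0]]]'

```text
time: 4.7
position: [0.4739, 0.2942, 0.1714]
tool_rot: [-0.448, 0.549, -0.446, -0.547]
force: [-0.0, -0.1, -0.2]
gripper_width: 0.0851
```

Run:
```python
from h import *
s,c=grab('wrist','w2'); np.savez('w2.npz',**c); np.save('s2.npy',s,allow_pickle=True)
need([.477,.2928,.113],100.9)
```

```text
pos [0.475  0.2934 0.1729] q [ 0.55  0.38 -0.14  1.04 -0.    0.35] t 4.75 F [-0.4 -1.  -0.5]
shift cm (now axes) [ 5.99 -0.15 -0.1 ] turn [0.65 0.   0.33] yaw now 101.55
```

View pics/w2.png

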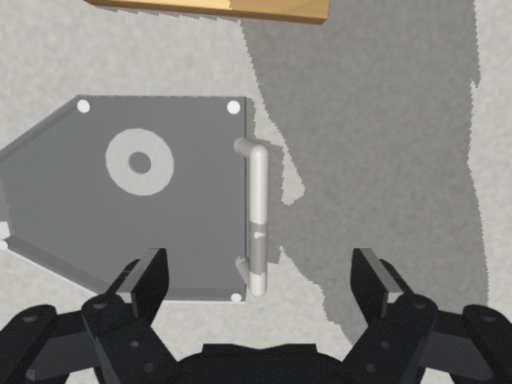

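The bar runs upright from (259,148) to (257,294), centred between the pads.

Run:
```python
from h import *
s=np.load('s2.npy',allow_pickle=True).item(); c=dict(np.load('w2.npz'))
h=onz(c,[(259,149),(257,293)],.060,s); print(h,np.linalg.norm(h[0]-h[1]),h.mean(0))
d=h[1]-h[0];print(np.degrees(np.arctan2(d[1],d[0])))
m=h.mean(0);m[2]=.113; need(m,100.9)
```

```text
[[0.4282963  0.28437056 0.06      ]
 [0.52351107 0.30264483 0.06      ]] 0.09695257466111992 [0.47590368 0.29350769 0.06      ]
10.864483086582327
pos [0.475  0.2934 0.1729] q [ 0.55  0.38 -0.14  1.04 -0.    0.35] t 4.75 F [-0.4 -1.  -0.5]
shift cm (now axes) [ 5.99 -0.06 -0.01] turn [0.65 0.   0.33] yaw now 101.55
```

Three views agree to 2 mm. I'll descend and grip.

drive_tool --moves '[[[3, 0, 0, 0.6, 0, 0.3], [3, 0, 0, 0, 0, 0], [0, 0, 0, 0, 0, 0]]]'

```text
time: 5.05
position: [0.4764, 0.2934, 0.1147]
tool_rot: [-0.451, 0.547, -0.448, -0.545]
force: [-1.5, -0.8, 1.1]
gripper_width: 0.0855
```

drive_tool --moves '[[[0, 0, 0, 0, 0, 0], [0, 0, 0, 0, 0, 0], [0, 0, 0, 0, 0, 0], [0, 0, 0, 0, 0, 0], [0, 0, 0, 0, 0, 0], [0, 0, 0, 0, 0, 0], [0, 0, 0, 0, 0, 0]]]' --claw 1 --newtons 20

```text
time: 5.75
position: [0.4791, 0.2935, 0.1213]
tool_rot: [-0.454, 0.547, -0.446, -0.543]
force: [0.5, -0.4, -2.8]
gripper_width: 0.0106
```

Run:
```python
from h import *
need([.476,.2935,.113],100.9); print(state()['gripper_width'])
```

```text
pos [0.4791 0.2935 0.1213] q [ 0.55  0.43 -0.21  0.92 -0.    0.36] t 5.75 F [ 0.5 -0.4 -2.8]
shift cm (now axes) [0.83 0.32 0.06] turn [0.03 0.16 0.69] yaw now 100.93
0.010573864021826302
```

Run:
```python
from h import *
s,c=grab('side','s3'); im=c['image'][:,:,::-1]; cv2.imwrite('pics/s3c.png',cv2.resize(im[130:330,130:330],None,fx=3,fy=3,interpolation=cv2.INTER_CUBIC))
print(state()['position'],state()['gripper_width'])
```

```text
[0.47911374 0.29350247 0.12132263] 0.0108565757534123
```

View pics/s3c.png

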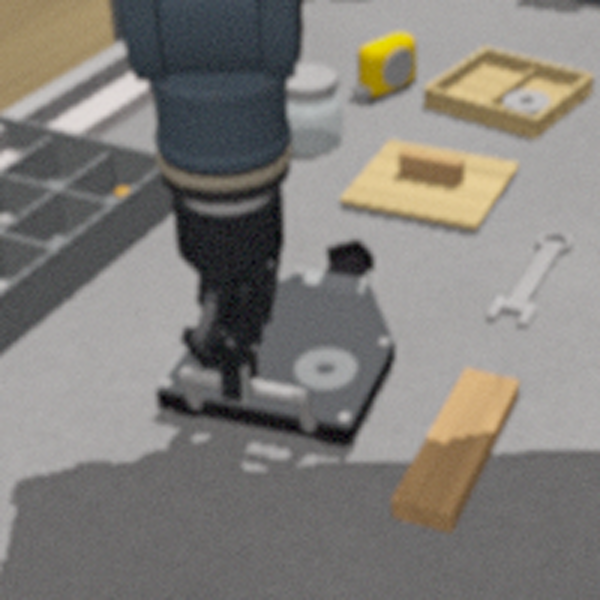

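drive_tool --moves '[[[0.3, 0.1, 0, 0, 0, 0.3], [0.3, 0.1, 0, 0, 0, 0.3], [0, 0, 0, 0, 0, 0]]]'

```text
time: 6.1
position: [0.4792, 0.2967, 0.1198]
tool_rot: [0.454, -0.545, 0.445, 0.547]
force: [-0.3, -3.1, 0.1]
gripper_width: 0.011
```

drive_tool --moves '[[[-0.87, 0, -0.3, 0, 0, 0], [-0.86, 0, -0.25, 0, 0, 0], [-0.85, 0, -0.28, 0, 0, 0], [-0.84, 0, -0.3, 0, 0, 0], [-0.41, 0, -0.17, 0, 0, 0], [-0.41, 0, -0.17, 0, 0, 0], [-0.41, 0, -0.18, 0, 0, 0], [-0.41, 0, -0.18, 0, 0, 0]]]'

```text
time: 6.9
position: [0.4822, 0.2763, 0.174]
tool_rot: [0.454, -0.544, 0.445, 0.547]
force: [-0.4, -0.0, -2.6]
gripper_width: 0.0111
```

Run:
```python
from h import *
need([.476,.2935,.113],100.9); print(state()['gripper_width'])
s,c=grab('side','s4'); im=c['image'][:,:,::-1]; cv2.imwrite('pics/s4c.png',cv2.resize(im[130:330,130:330],None,fx=3,fy=3,interpolation=cv2.INTER_CUBIC))
```

```text
pos [0.4822 0.2763 0.174 ] q [ 0.52  0.38 -0.15  1.04  0.01  0.32] t 6.9 F [-0.4 -0.  -2.6]
shift cm (now axes) [6.12 0.33 1.75] turn [0.11 0.6  0.42] yaw now 101.02
0.011057178196693758
```

View pics/s4c.png

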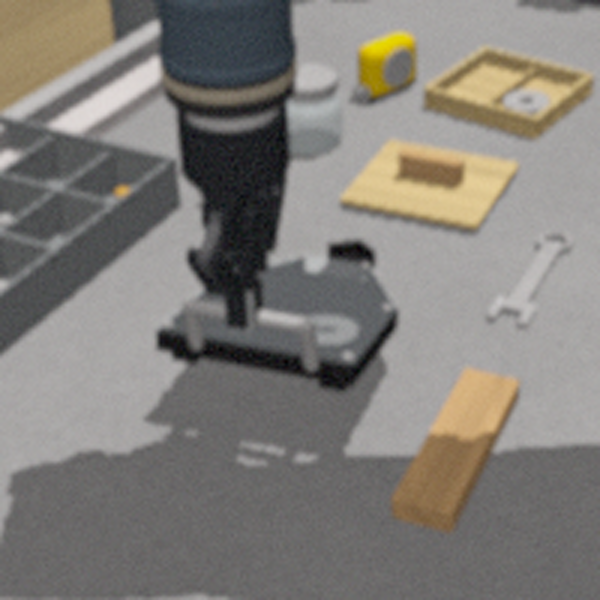

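drive_tool --moves '[[[-0.4, 0, -0.19, 0, 0, 0], [-0.4, 0, -0.2, 0, 0, 0], [-0.4, 0, -0.2, 0, 0, 0], [-0.39, 0, -0.21, 0, 0, 0], [-0.39, 0, -0.21, 0, 0, 0], [-0.39, 0, -0.22, 0, 0, 0], [-0.38, 0, -0.23, 0, 0, 0], [-0.38, 0, -0.23, 0, 0, 0], [-0.37, 0, -0.24, 0, 0, 0], [-0.37, 0, -0.25, 0, 0, 0]]]'

```text
time: 7.95
position: [0.4864, 0.2523, 0.2159]
tool_rot: [0.454, -0.545, 0.446, 0.547]
force: [0.1, -0.7, -3.1]
gripper_width: 0.0108
```

```bash
cat > look.py <<'E'
import sys
from h import *
need([.476,.2935,.1198],100.9); print(state()['gripper_width'])
s,c=grab('side','x'); im=c['image'][:,:,::-1]; a=cv2.resize(im[100:280,150:310],None,fx=3,fy=3,interpolation=cv2.INTER_CUBIC)
s,c=grab('top','x'); im=c['image'][:,:,::-1]; b=cv2.resize(im[120:260,110:270],None,fx=2,fy=2,interpolation=cv2.INTER_CUBIC)
o=np.zeros((540,800,3),np.uint8); o[:540,:480]=a; o[:280,480:800]=b; cv2.imwrite(f'pics/{sys.argv[1]}.png',o)
E
python3 look.py l1
```

```text
pos [0.4864 0.2523 0.2159] q [ 0.48  0.33 -0.1   1.13  0.01  0.28] t 7.95 F [ 0.1 -0.7 -3.1]
shift cm (now axes) [9.65 0.3  4.14] turn [0.12 0.57 0.39] yaw now 101.02
0.010848617310173676
```

View pics/l1.png

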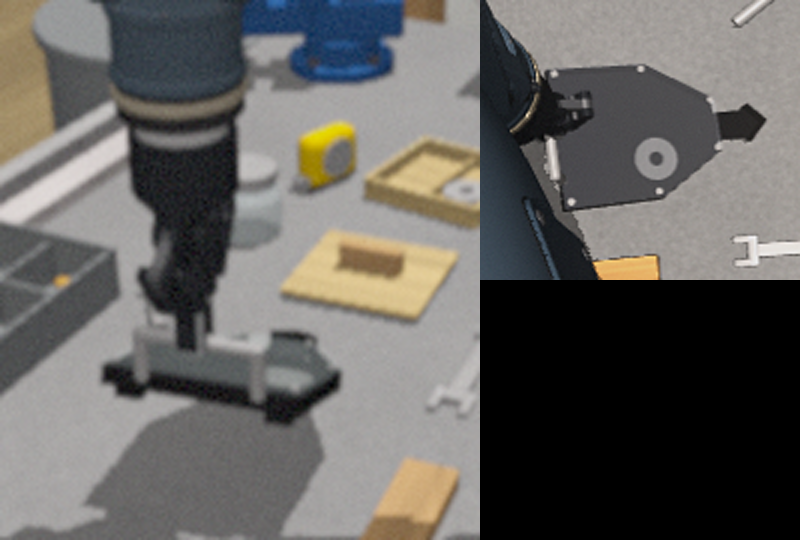

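At about 23° the washer has slid to the converging wall (657,158 in the picture). I'll keep raising.

drive_tool --moves '[[[-0.37, 0, -0.26, 0, 0, 0], [-0.36, 0, -0.26, 0, 0, 0], [-0.36, 0, -0.27, 0, 0, 0], [-0.35, 0, -0.28, 0, 0, 0], [-0.34, 0, -0.28, 0, 0, 0], [-0.34, 0, -0.29, 0, 0, 0]]]'

```text
time: 8.65
position: [0.4897, 0.2348, 0.2384]
tool_rot: [0.454, -0.545, 0.446, 0.547]
force: [0.0, -0.6, -2.8]
gripper_width: 0.0109
```

```bash
python3 look.py l2
```

```text
pos [0.4897 0.2348 0.2384] q [ 0.44  0.31 -0.07  1.18  0.01  0.25] t 8.65 F [ 0.  -0.6 -2.8]
shift cm (now axes) [11.91  0.3   5.91] turn [0.12 0.57 0.39] yaw now 101.03
0.010876683080164755
```

View pics/l2.png

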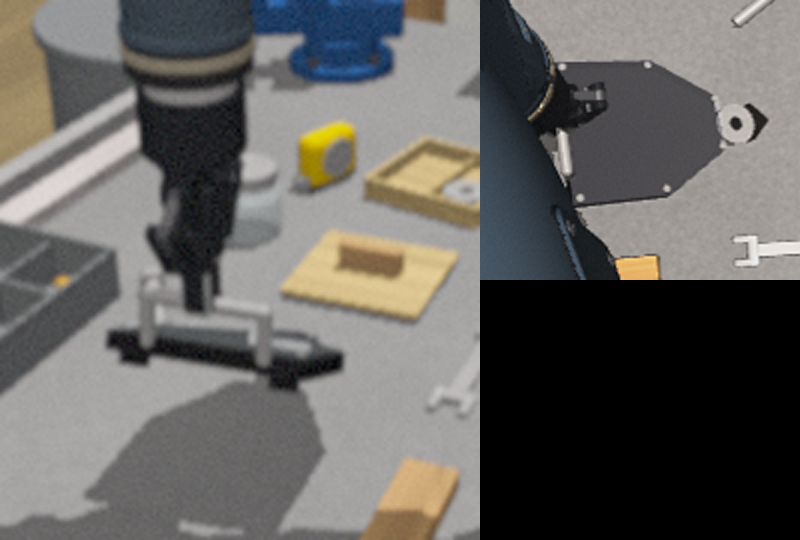

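The washer is arriving in the nose at (737,122). I'll dwell briefly and look again.

drive_tool --moves '[[[0, 0, 0, 0, 0, 0], [0, 0, 0, 0, 0, 0], [0, 0, 0, 0, 0, 0]]]'

```text
time: 9.05
position: [0.4898, 0.2348, 0.2384]
tool_rot: [0.454, -0.544, 0.446, 0.547]
force: [-0.6, 0.1, -3.1]
gripper_width: 0.0111
```

```bash
python3 look.py l3
```

```text
pos [0.4898 0.2348 0.2384] q [ 0.44  0.31 -0.07  1.18  0.01  0.25] t 9.05 F [-0.6  0.1 -3.1]
shift cm (now axes) [11.92  0.32  5.91] turn [0.1  0.58 0.42] yaw now 101.0
0.011116998139081504
```

View pics/l3.png

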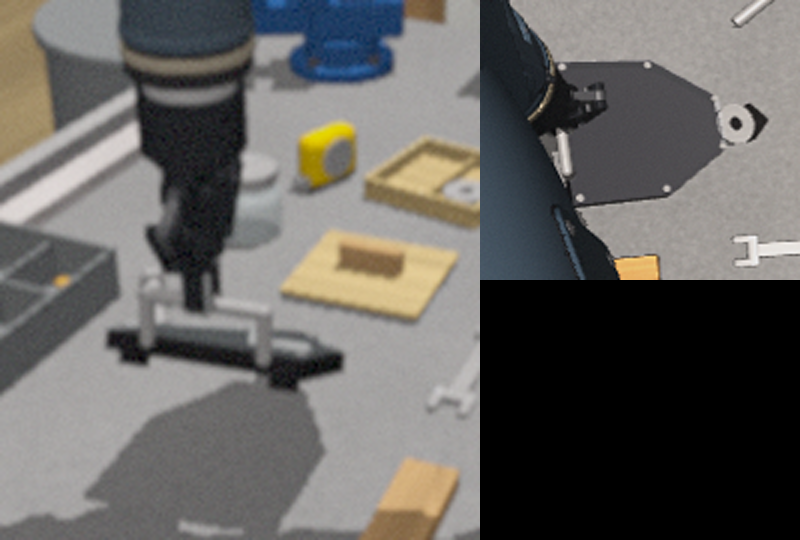

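Run:
```python
from h import *
s,c=grab('top','t5'); np.savez('t5.npz',**c); im=c['image'][:,:,::-1]
cv2.imwrite('pics/t5c.png',cv2.resize(im[150:215,205:265],None,fx=9,fy=9,interpolation=cv2.INTER_CUBIC))
s,c=grab('side','s5');np.savez('s5.npz',**c); im=c['image'][:,:,::-1]
cv2.imwrite('pics/s5c.png',cv2.resize(im[195:245,200:275],None,fx=9,fy=9,interpolation=cv2.INTER_CUBIC))
```

```text
(no output)
```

View pics/t5c.png

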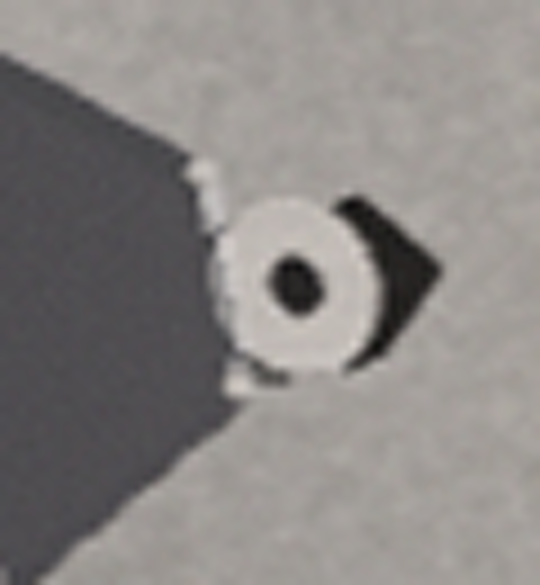

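View pics/s5c.png

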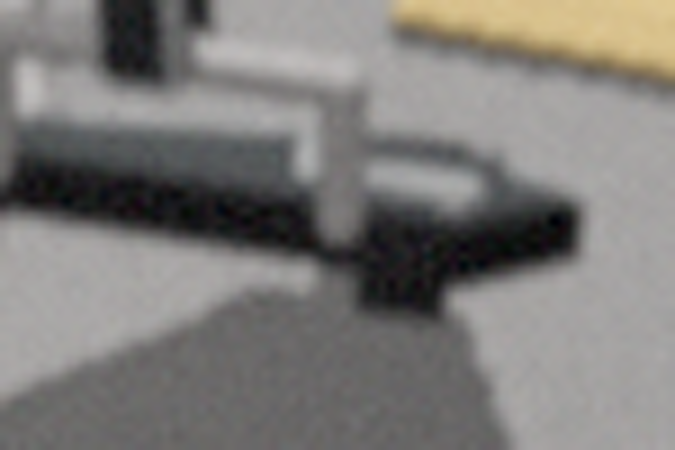

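The washer lies against both lip arms: its bore is at (298,285) in the 9x crop and the lip tip at (440,270), about 37 mm apart and symmetric. Lowering now.

drive_tool --moves '[[[0.66, 0, 0.58, 0, 0, 0], [0.68, 0, 0.56, 0, 0, 0], [0.7, 0, 0.54, 0, 0, 0], [0.72, 0, 0.52, 0, 0, 0], [0.74, 0, 0.49, 0, 0, 0], [0.75, 0, 0.47, 0, 0, 0], [0.76, 0, 0.44, 0, 0, 0], [0.78, 0, 0.42, 0, 0, 0], [0.79, 0, 0.4, 0, 0, 0], [0.8, 0, 0.38, 0, 0, 0]]]'

```text
time: 10.25
position: [0.4801, 0.2865, 0.1585]
tool_rot: [0.454, -0.545, 0.446, 0.546]
force: [0.7, -0.9, -2.3]
gripper_width: 0.0108
```

```bash
python3 look.py l4
```

```text
pos [0.4801 0.2865 0.1585] q [ 0.54  0.39 -0.16  1.01  0.01  0.34] t 10.25 F [ 0.7 -0.9 -2.3]
shift cm (now axes) [3.87 0.3  0.73] turn [0.1  0.49 0.41] yaw now 101.0
0.01082754789374679
```

View pics/l4.png

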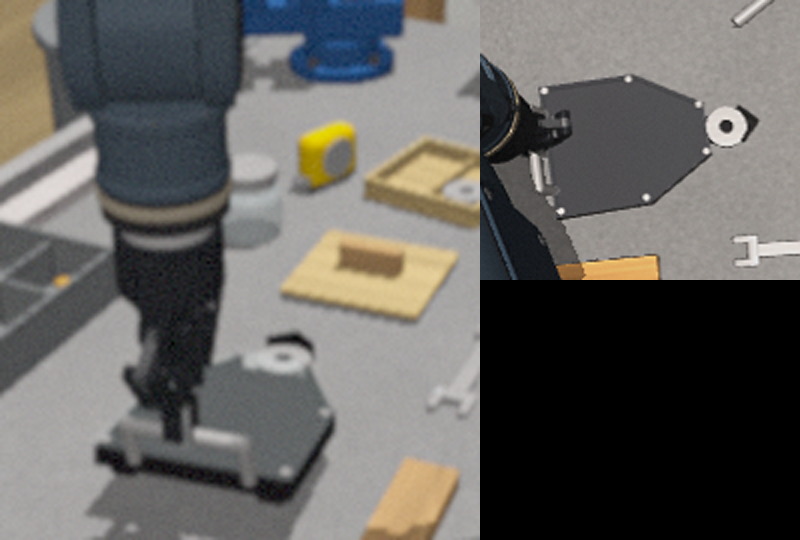

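drive_tool --moves '[[[0.8, 0, 0.32, 0, 0, 0], [0.8, 0, 0.28, 0, 0, 0], [0.8, 0, 0.25, 0, 0, 0], [0.6, 0, 0.18, 0, 0, 0], [0.4, 0, 0.1, 0, 0, 0]]]'

```text
time: 10.85
position: [0.4788, 0.3001, 0.1237]
tool_rot: [0.455, -0.545, 0.444, 0.547]
force: [-4.9, 4.4, 32.6]
gripper_width: 0.0109
```

drive_tool --moves '[[[0.2, 0, 0.05, 0, 0, 0], [0.2, 0, 0, 0, 0, 0], [0.1, 0, 0, 0, 0, 0]]]'

```text
time: 11.15
position: [0.4784, 0.3036, 0.1214]
tool_rot: [0.457, -0.544, 0.442, 0.548]
force: [-5.6, -2.6, 12.9]
gripper_width: 0.0106
```

```bash
python3 look.py l5
```

```text
pos [0.4784 0.3036 0.1214] q [ 0.56  0.43 -0.2   0.92  0.01  0.37] t 11.15 F [-5.6 -2.6 12.9]
shift cm (now axes) [ 0.13  0.43 -0.94] turn [0.24 1.06 0.69] yaw now 101.15
0.010640647129257145
```

View pics/l5.png

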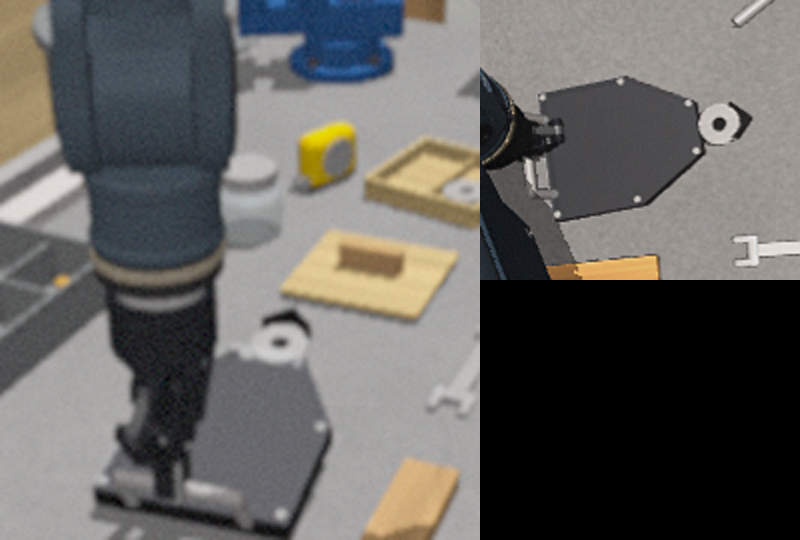

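Tray down, with the washer still against the lip at (719,123). Opening.

drive_tool --moves '[[[0, 0, 0, 0, 0, 0], [0, 0, 0, 0, 0, 0], [0, 0, 0, 0, 0, 0], [0, 0, 0, 0, 0, 0], [-2, 0, 0, 0, 0, 0], [-4, 0, 0, 0, 0, 0], [-4, 0, 0, 0, 0, 0]]]' --claw 0

```text
time: 11.95
position: [0.4754, 0.3006, 0.2183]
tool_rot: [0.454, -0.543, 0.444, 0.55]
force: [1.4, 0.7, 0.5]
gripper_width: 0.0857
```

```bash
python3 look.py l6
python3 - <<'E'
from h import *
s,c=grab('wrist','w6'); np.savez('w6.npz',**c); np.save('s6.npy',s,allow_pickle=True)
s,c=grab('top','t6');np.savez('t6.npz',**c); im=c['image'][:,:,::-1]
cv2.imwrite('pics/t6c.png',cv2.resize(im[150:215,205:265],None,fx=9,fy=9,interpolation=cv2.INTER_CUBIC))
E
```

```text
pos [0.4754 0.3006 0.2183] q [ 0.56  0.36 -0.05  1.15  0.01  0.36] t 11.95 F [1.4 0.7 0.5]
shift cm (now axes) [ 9.84  0.11 -0.87] turn [0.24 0.92 0.21] yaw now 101.14
0.08573227668588794
```

View pics/t6c.png

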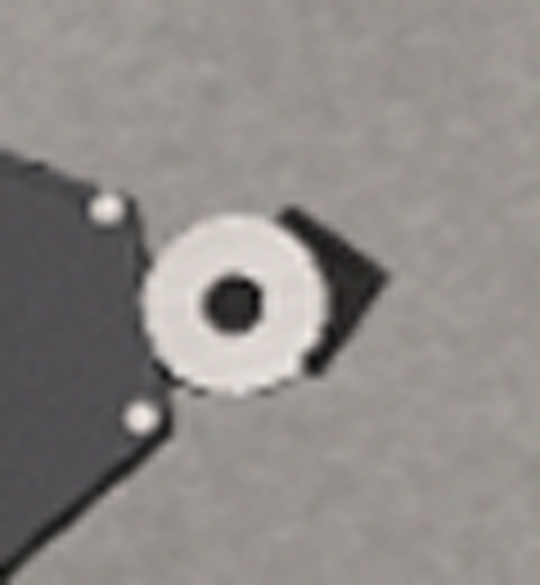

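View pics/w6.png

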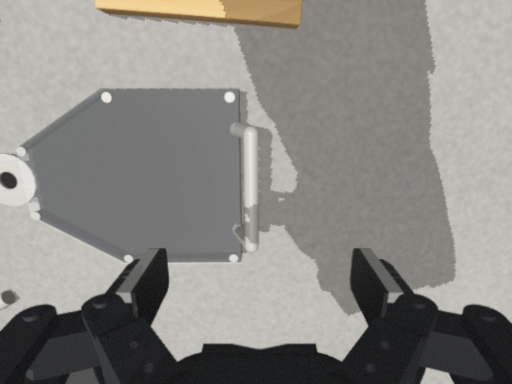

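Run:
```python
from h import *
c=dict(np.load('t6.npz')); f=lambda p,x0,y0,k:(np.array(p,float)+.5)/k-.5+[x0,y0]
print('washer top',onz(c,f([(234,304)],205,150,9),.017)); print('edges',onz(c,f([(141,304),(328,304),(235,211),(235,397)],205,150,9),.017)[:,:2].round(4).tolist())
tip=onz(c,f([(387,273)],205,150,9),.026); print('tip',tip)
b=onz(c,f([(106,208),(141,418)],205,150,9),.029);d=b[1]-b[0];print('front bolts',b[:,:2].round(4).tolist(),np.degrees(np.arctan2(d[1],d[0])))
s=np.load('s6.npy',allow_pickle=True).item(); w=dict(np.load('w6.npz'))
print('wrist washer',onz(w,[(9,180)],.017,s))
bb=onz(w,[(230,97),(234,258)],.029,s); d=bb[1]-bb[0];print('back bolts',bb[:,:2].round(4).tolist(),np.degrees(np.arctan2(d[1],d[0])))
hh=onz(w,[(250,128),(251,248)],.060,s);print('handle',hh.mean(0))
```

```text
washer top [[0.51682517 0.0803056  0.017     ]]
edges [[0.5164, 0.1056], [0.5172, 0.0548], [0.5426, 0.0807], [0.4913, 0.0793]]
tip [[0.52428339 0.03871326 0.026     ]]
front bolts [[0.5403, 0.1147], [0.4832, 0.1034]] -168.8236187615083
wrist washer [[0.51778569 0.08157328 0.017     ]]
back bolts [[0.4085, 0.2677], [0.5505, 0.2956]] 11.128181566164681
handle [0.47396312 0.29716251 0.06      ]
```

drive_tool --moves '[[[0, 0, -4.5, 0, 0, 0], [0, 0, -4.5, 0, 0, 0], [0, 0, -4.5, 0, 0, 0], [0, 0, -4.5, 0, 0, 0], [0, 0, -4.4, 0, 0, 0], [0, 0, 0, 8.5, 0, 0], [0, 0, 0, 8.5, 0, 0], [0, 0, 0, 8.5, 0, 0], [0, 0, 0, 8.5, 0, 0], [0, 0, 0, 8.5, 0, 0]]]'

```text
time: 13.15
position: [0.5153, 0.0716, 0.1985]
tool_rot: [0.615, -0.338, 0.619, 0.353]
force: [0.4, 0.2, 0.0]
gripper_width: 0.0854
```

drive_tool --moves '[[[0, 0, 0, 8.5, 0, 0], [0, 0, 0, 8.5, 0, 0], [0, 0, 0, 8.5, 0, 0], [0, 0, 0, 8.5, 0, 0], [0, 0, 0, 8.5, 0, 0], [0, 0, 0, 0, 0, 0]]]'

```text
time: 13.75
position: [0.5111, 0.0711, 0.1889]
tool_rot: [0.691, -0.088, 0.71, 0.101]
force: [-0.0, -0.1, 0.5]
gripper_width: 0.0851
```

Run:
```python
from h import *
need([.517,.0808,.15],11)
```

```text
pos [0.5111 0.0711 0.1889] q [ 0.13  0.32 -0.19  1.09  0.02  1.43] t 13.75 F [-0.  -0.1  0.5]
shift cm (now axes) [3.89 0.7  0.92] turn [ 4.34 -1.49 -1.14] yaw now 15.36
```

drive_tool --moves '[[[0, 0.7, 0.9, 4.3, -1.5, -1.1], [2, 0, 0, 0, 0, 0], [0, 0, 0, 0, 0, 0], [0, 0, 0, 0, 0, 0]]]' --claw 0.25

```text
time: 14.15
position: [0.5166, 0.0802, 0.1654]
tool_rot: [0.702, -0.073, 0.705, 0.073]
force: [0.6, 0.2, 0.6]
gripper_width: 0.0638
```

Run:
```python
from h import *
need([.517,.0808,.15],11)
s,c=grab('wrist','w7'); np.savez('w7.npz',**c); np.save('s7.npy',s,allow_pickle=True); print(s['gripper_width'])
```

```text
pos [0.5166 0.0802 0.1654] q [ 0.15  0.33 -0.24  1.01  0.    1.52] t 14.15 F [0.6 0.2 0.6]
shift cm (now axes) [1.54 0.05 0.06] turn [ 0.81 -0.22 -0.03] yaw now 11.81
0.06378063267680566
```

View pics/w7.png

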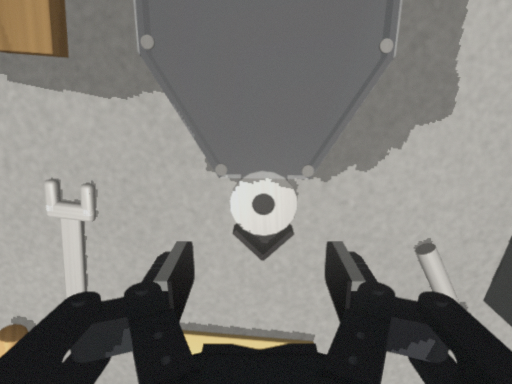

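Washer at (263,204), with the jaws straddling its line. I'll check the washer position and the fingertip depth.

Run:
```python
from h import *
c=dict(np.load('w7.npz')); s=np.load('s7.npy',allow_pickle=True).item()
im=c['image']; print('washer',onz(c,[(263,204)],.017,s))
m=(im.min(2)>205).astype(np.uint8); n,l,st,ce=cv2.connectedComponentsWithStats(m)
for i in range(1,n):
    if st[i,4]>300: print(st[i],ce[i])
z=c['z_map']
n=cv2.undistortPoints(np.array([[[187.,246.]],[[188.,262.]],[[331.,246.]],[[331.,262.]]]),c['intrinsics'],c['D'])[:,0]
for (u,v) in [(187,243),(189,248),(189,260),(331,243),(330,248),(330,260)]:
    p=cv2.undistortPoints(np.array([[[float(u),v]]]),c['intrinsics'],c['D'])[0,0]; d=z[v,u]; print(u,v,d,(c['T_tool_cam']@[p[0]*d,p[1]*d,d,1])[:3].round(4))
# nearest to far: tip tool-x over finger region
v,u=np.mgrid[230:384,120:400]; p=cv2.undistortPoints(np.stack([u,v],-1).reshape(-1,1,2).astype(float),c['intrinsics'],c['D'])[:,0]; d=z[230:384,120:400].reshape(-1)
P=np.c_[p*d[:,None],d,np.ones(len(d))]@c['T_tool_cam'].T
k=(d>.05)&(P[:,0]<.08)&(abs(P[:,2])<.045); print(np.percentile(P[k,0],[90,95,99,99.8]))
```

```text
washer [[0.51816033 0.08008233 0.017     ]]
[ 230  179   65   55 2159] [261.1597962  206.20472441]
187 243 0.14226723 [ 0.0597  0.0109 -0.0336]
189 248 0.1420419 [ 0.0588  0.0088 -0.0326]
189 260 0.14142656 [ 0.0566  0.0039 -0.0325]
331 243 0.14241378 [0.0598 0.0109 0.032 ]
330 248 0.13991085 [0.0569 0.0099 0.031 ]
330 260 0.14066415 [0.056  0.0044 0.0312]
[0.04396848 0.05285487 0.06185287 0.06552172]
```

drive_tool --moves '[[[3, 0, 0.1, 0.8, -0.2, 0], [3, 0, 0, 0, 0, 0], [2, 0, 0, 0, 0, 0], [0, 0, 0, 0, 0, 0]]]'

```text
time: 14.6
position: [0.519, 0.0802, 0.0857]
tool_rot: [0.705, -0.069, 0.703, 0.07]
force: [-0.0, -0.4, 0.8]
gripper_width: 0.0641
```

Run:
```python
from h import *
need([.5175,.0803,.077],11)
s,c=grab('side','s8'); im=c['image'][:,:,::-1]
cv2.imwrite('pics/s8c.png',cv2.resize(im[150:280,190:320],None,fx=4.5,fy=4.5,interpolation=cv2.INTER_CUBIC))
```

```text
pos [0.519  0.0802 0.0857] q [ 0.15  0.41 -0.35  0.81  0.    1.53] t 14.6 F [-0.  -0.4  0.8]
shift cm (now axes) [ 0.87  0.04 -0.15] turn [ 0.3   0.19 -0.04] yaw now 11.3
```

View pics/s8c.png

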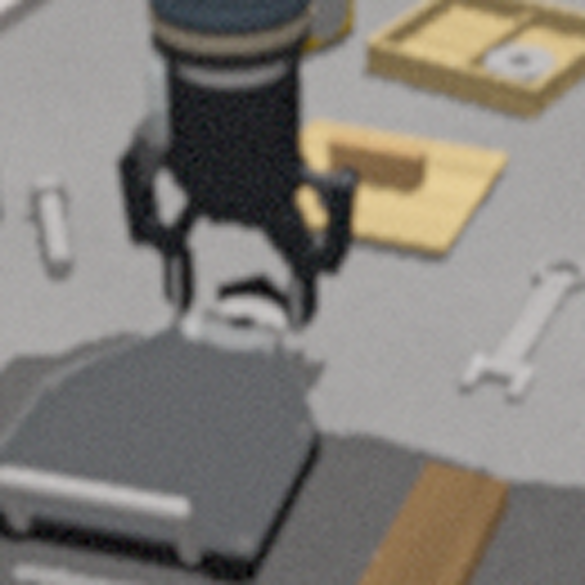

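drive_tool --moves '[[[0.9, 0, -0.1, 0.3, 0.2, 0], [0, 0, 0, 0, 0, 0]]]'

```text
time: 14.85
position: [0.5199, 0.0802, 0.0797]
tool_rot: [0.705, -0.068, 0.703, 0.068]
force: [-0.4, -0.2, -0.0]
gripper_width: 0.0641
```

drive_tool --moves '[[[0, 0, 0, 0, 0, 0], [0, 0, 0, 0, 0, 0], [0, 0, 0, 0, 0, 0], [0, 0, 0, 0, 0, 0]]]' --claw 1 --newtons 40

```text
time: 15.25
position: [0.5209, 0.0805, 0.0821]
tool_rot: [0.706, -0.068, 0.702, 0.069]
force: [-0.3, 0.4, -1.3]
gripper_width: 0.0468
```

Run:
```python
from h import *
s,c=grab('wrist','w9'); print(s['gripper_width'],s['position'],s['force'])
s,c=grab('side','s9'); im=c['image'][:,:,::-1]
cv2.imwrite('pics/s9c.png',cv2.resize(im[180:240,205:275],None,fx=8,fy=8,interpolation=cv2.INTER_CUBIC))
```

```text
0.04684681771327762 [0.52086383 0.08049191 0.08213357] [-0.30622736  0.36632479 -1.31189165]
```

View pics/s9c.png

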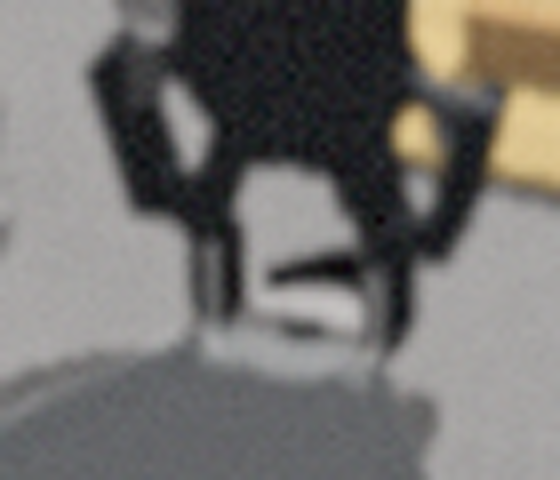

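View pics/w9.png

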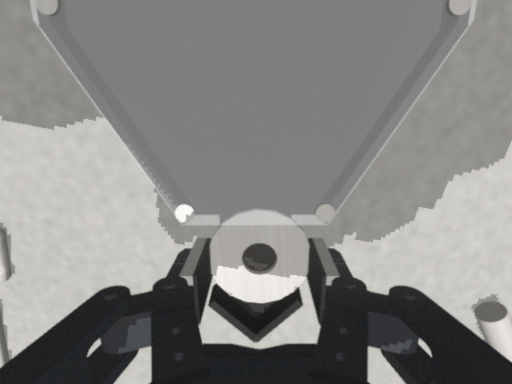

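drive_tool --moves '[[[-0.5, 0, 0, 0, 0, 0], [-1, 0, 0, 0, 0, 0], [-2, 0, 0, 0, 0, 0], [-3, 0, 0, 0, 0, 0]]]'

```text
time: 15.75
position: [0.5185, 0.0801, 0.1472]
tool_rot: [0.704, -0.068, 0.704, 0.069]
force: [-0.4, 1.8, 0.0]
gripper_width: 0.047
```

Run:
```python
from h import *
s,c=grab('wrist','w10'); print(s['gripper_width'],s['position'],s['force']); np.savez('w10.npz',**c)
s,c=grab('side','s10'); im=c['image'][:,:,::-1]
cv2.imwrite('pics/s10c.png',cv2.resize(im[130:240,195:295],None,fx=5,fy=5,interpolation=cv2.INTER_CUBIC))
```

```text
0.04697651555502488 [0.51851116 0.08012303 0.14722515] [-0.36169047  1.79335805  0.03438688]
```

View pics/s10c.png

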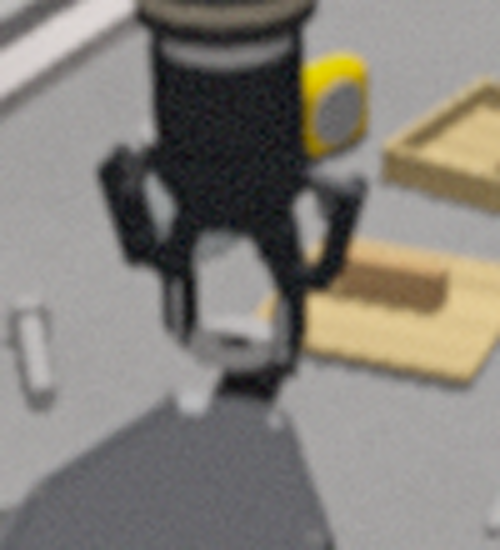

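View pics/w10.png

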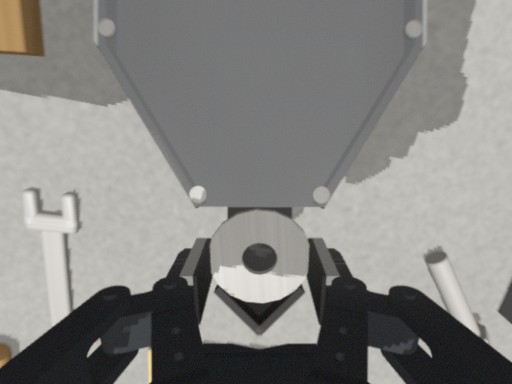

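Run:
```python
from h import *
c=dict(np.load('w10.npz')); z=c['z_map']; 
for pts in [[(235,240),(285,240),(225,255),(295,255),(240,285),(280,285),(260,225)],[(260,258)]]:
  for u,v in pts:
    d=np.median(z[v-1:v+2,u-1:u+2]); p=cv2.undistortPoints(np.array([[[float(u),v]]]),c['intrinsics'],c['D'])[0,0]
    print(u,v,(c['T_tool_cam']@[p[0]*d,p[1]*d,d,1])[:3].round(4))
p=cv2.undistortPoints(np.array([[[259.5,258.]]]),c['intrinsics'],c['D'])[0,0]
for x in (.062,.065,.068): d=x+.07; print('ctr if',x,(c['T_tool_cam']@[p[0]*d,p[1]*d,d,1])[:3].round(4))
need([.570,-.3266,.18],83.2)
```

```text
235 240 [ 0.0644  0.0102 -0.0121]
285 240 [0.0645 0.0102 0.0114]
225 255 [ 0.0642  0.0025 -0.017 ]
295 255 [0.0644 0.0024 0.0164]
240 285 [ 0.0642 -0.014  -0.0101]
280 285 [ 0.0644 -0.0141  0.0096]
260 225 [ 0.0642  0.0179 -0.0003]
260 258 [ 0.0792 -0.0073 -0.0002]
ctr if 0.062 [ 0.0485  0.0095 -0.0006]
ctr if 0.065 [ 0.0512  0.008  -0.0006]
ctr if 0.068 [ 0.0539  0.0065 -0.0006]
pos [0.5211 0.0804 0.151 ] q [ 0.15  0.34 -0.26  0.96  0.    1.53] t 15.85 F [ 1.2  0.1 -0.5]
shift cm (now axes) [ -2.95 -40.88  -2.98] turn [-72.15   0.43   0.27] yaw now 11.05
```

drive_tool --moves '[[[-3.5, -2, 0, 0, 0, 0], [-2, -4.2, -0.3, 0, 0, 0], [0, -4.7, -0.3, 0, 0, 0], [0, -4.7, -0.3, 0, 0, 0], [0, -4.7, -0.3, 0, 0, 0], [0, -4.7, -0.3, 0, 0, 0], [0, -4.7, -0.3, 0, 0, 0], [0, -4.7, -0.3, 0, 0, 0], [0, -4.2, -0.3, 0, 0, 0], [0, -2, -0.3, 0, 0, 0]]]'

```text
time: 16.85
position: [0.5747, -0.3373, 0.2123]
tool_rot: [0.709, -0.071, 0.698, 0.07]
force: [0.6, 0.1, -1.0]
gripper_width: 0.0475
```

drive_tool --moves '[[[0, 0, 0, -8.5, 0, 0], [0, 0, 0, -8.5, 0, 0], [0, 0, 0, -8.5, 0, 0], [0, 0, 0, -8.5, 0, 0], [0, 0, 0, -8.5, 0, 0], [0, 0, 0, -8.5, 0, 0], [0, 0, 0, -8.5, 0, 0], [0, 0, 0, -8.5, 0, 0], [0, 0, 0, -4, 0, 0], [0, 0, 0, 0, 0, 0]]]'

```text
time: 17.85
position: [0.5731, -0.3429, 0.2115]
tool_rot: [0.526, -0.479, 0.52, 0.472]
force: [0.0, 0.2, -0.4]
gripper_width: 0.0467
```

Run:
```python
from h import *
need([.570,-.3266,.15],83.2); print(state()['gripper_width'])
```

```text
pos [ 0.5731 -0.3429  0.2115] q [-0.54  0.58  0.28  1.25  0.01 -0.45] t 17.85 F [ 0.   0.2 -0.4]
shift cm (now axes) [6.15 0.55 1.6 ] turn [1.39 0.   0.79] yaw now 84.59
0.046743037721953186
```

drive_tool --moves '[[[1, 0.5, 1.6, 1.4, 0, 0.8], [3, 0, 0, 0, 0, 0], [2, 0, 0, 0, 0, 0], [0, 0, 0, 0, 0, 0]]]'

```text
time: 18.25
position: [0.57, -0.3265, 0.1509]
tool_rot: [0.531, -0.467, 0.532, 0.466]
force: [-0.9, 0.5, -0.7]
gripper_width: 0.0468
```

Run:
```python
from h import *
need([.570,-.3266,.08],83.2); s,c=grab('wrist','w11'); print(s['gripper_width']); np.savez('w11.npz',**c); np.save('s11.npy',s,allow_pickle=True)
```

```text
pos [ 0.57   -0.3265  0.1509] q [-0.52  0.6   0.15  1.12 -0.   -0.39] t 18.25 F [-0.9  0.5 -0.7]
shift cm (now axes) [ 7.09  0.   -0.01] turn [-0.67 -0.07  0.07] yaw now 82.53
0.04679533424418133
```

View pics/w11.png

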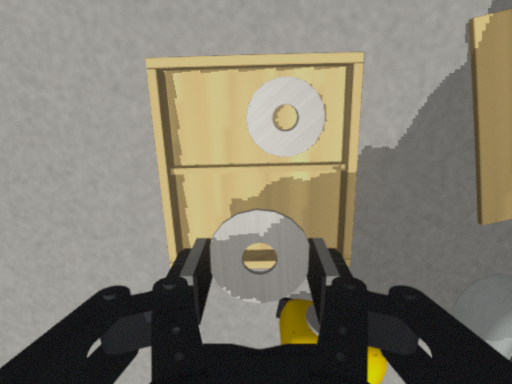

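Run:
```python
from h import *
c=dict(np.load('w11.npz')); s=np.load('s11.npy',allow_pickle=True).item()
print(onz(c,[(147,59),(364,53)],.025,s)); print('divider ends',onz(c,[(174,171),(345,166)],.017,s))
B=np.array([.5373,-.3227]);a=np.radians(-6.8);X=np.array([np.cos(a),np.sin(a)]);Y=np.array([-X[1],X[0]])
print(B-.07*X-.064*Y,B-.07*X+.064*Y,'div',B-.058*Y,B+.058*Y)
```

```text
[[ 0.46507732 -0.37946893  0.025     ]
 [ 0.4781287  -0.25413394  0.025     ]]
divider ends [[ 0.5342134  -0.37988767  0.017     ]
 [ 0.54540661 -0.26660772  0.017     ]]
[ 0.46021456 -0.37796151] [ 0.47537027 -0.25086193] div [ 0.53043257 -0.380292  ] [ 0.54416743 -0.265108  ]
```

drive_tool --moves '[[[3, -0.15, -0.1, -0.5, 0, 0], [2.5, 0, 0, 0, 0, 0], [1, 0, 0, 0, 0, 0], [0.4, 0, 0, 0, 0, 0], [0.3, 0, 0, 0, 0, 0]]]'

```text
time: 18.8
position: [0.5752, -0.3304, 0.0858]
tool_rot: [0.532, -0.472, 0.529, 0.463]
force: [0.4, -0.4, -0.2]
gripper_width: 0.0468
```

drive_tool --moves '[[[0, 0.3, 0.2, 0, 0, 0], [0.5, 0, 0, 0, 0, 0], [0.3, 0, 0, 0, 0, 0], [0.2, 0, 0, 0, 0, 0]]]'

```text
time: 19.2
position: [0.5736, -0.3287, 0.0784]
tool_rot: [0.532, -0.473, 0.529, 0.462]
force: [0.6, 0.0, -0.6]
gripper_width: 0.047
```

Run:
```python
from h import *
need([.5715,-.328,.075],83.2); print(state()['gripper_width'])
s,c=grab('side','s12'); im=c['image'][:,:,::-1]
cv2.imwrite('pics/s12c.png',cv2.resize(im[100:200,245:345],None,fx=5,fy=5,interpolation=cv2.INTER_CUBIC))
s,c=grab('top','t12'); im=c['image'][:,:,::-1]
cv2.imwrite('pics/t12c.png',cv2.resize(im[130:220,355:445],None,fx=5,fy=5,interpolation=cv2.INTER_CUBIC))
```

```text
pos [ 0.5736 -0.3287  0.0784] q [-0.52  0.65  0.04  0.95 -0.   -0.39] t 19.2 F [ 0.6  0.  -0.6]
shift cm (now axes) [0.33 0.23 0.05] turn [-0.48 -0.41  0.85] yaw now 82.72
0.047048840642890305
```

View pics/s12c.png

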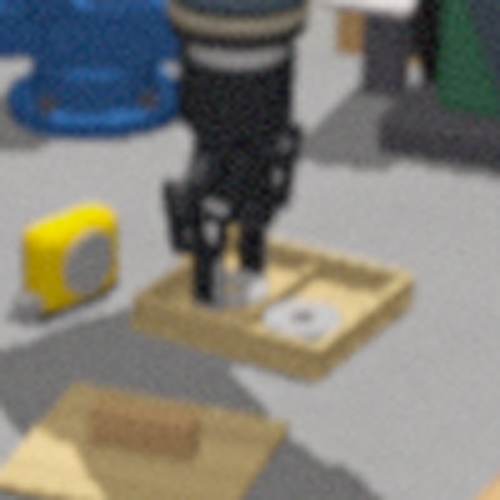

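drive_tool --moves '[[[0.3, 0.2, 0, 0, -0.4, 0.8], [0.3, 0, 0, 0, 0, 0], [0.2, 0, 0, 0, 0, 0]]]'

```text
time: 19.6
position: [0.5724, -0.3287, 0.0762]
tool_rot: [0.531, -0.468, 0.53, 0.466]
force: [-12.3, 7.5, 25.1]
gripper_width: 0.0472
```

Floor contact at 25 N. I'll back off a touch and release to a moderate opening.

drive_tool --moves '[[[-0.2, 0, 0, 0, 0, 0], [0, 0, 0, 0, 0, 0]]]'

```text
time: 19.8
position: [0.5724, -0.3288, 0.0792]
tool_rot: [0.532, -0.468, 0.53, 0.466]
force: [0.6, 0.7, 0.3]
gripper_width: 0.0469
```

drive_tool --moves '[[[0, 0, 0, 0, 0, 0], [0, 0, 0, 0, 0, 0], [0, 0, 0, 0, 0, 0], [-1, 0, 0, 0, 0, 0], [-3, 0, 0, 0, 0, 0], [-4, 0, 0, 0, 0, 0], [-3, 0, 0, 0, 0, 0]]]' --claw 0.25

```text
time: 20.5
position: [0.5698, -0.3275, 0.1882]
tool_rot: [0.53, -0.465, 0.531, 0.47]
force: [1.5, -1.1, 0.2]
gripper_width: 0.0642
```

Run:
```python
from h import *
s,c=grab('wrist','w13'); print(s['position'],s['force'],s['gripper_width']); np.savez('w13.npz',**c); np.save('s13.npy',s,allow_pickle=True)
```

```text
[ 0.56979926 -0.32754988  0.18820301] [ 1.48330638 -1.10303476  0.21745334] 0.06422200499821017
```

View pics/w13.png

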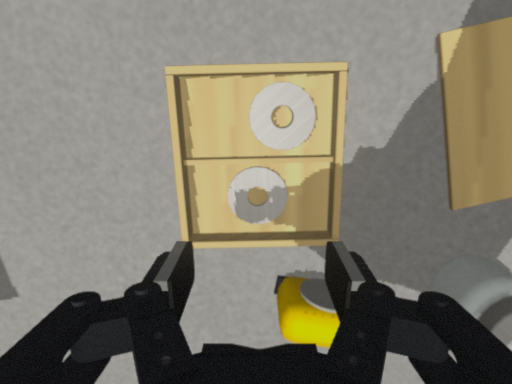

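The washer lies flat in the empty bay at (258,195). Refining the box pose from its rim corners (167,67), (348,63), (341,246) and (190,248).

Run:
```python
from h import *
c=dict(np.load('w13.npz')); s=np.load('s13.npy',allow_pickle=True).item()
im=c['image'][:,:,::-1]; cv2.imwrite('pics/w13c.png',cv2.resize(im[50:260,150:360],None,fx=2.8,fy=2.8,interpolation=cv2.INTER_CUBIC))
B=onz(c,[(166,67),(348,63),(341,245),(190,248)],.025,s); print(B[:,:2].round(4).tolist(),B.mean(0).round(4),np.linalg.norm(np.diff(np.r_[B,B[:1]],axis=0),axis=1).round(4))
for i,j in ((0,3),(1,2)): d=B[j]-B[i]; print(np.degrees(np.arctan2(d[1],d[0])))
print('washer',onz(c,[(258,195.5)],.009,s))
need([.5252,-.1104,.2],96)
```

```text
[[0.465, -0.3799], [0.4783, -0.2535], [0.6168, -0.2657], [0.6038, -0.3891]] [ 0.5409 -0.3221  0.025 ] [0.127  0.1391 0.1241 0.1391]
-3.809544008293759
-5.034759663364136
washer [[ 0.57088448 -0.32858289  0.009     ]]
pos [ 0.5711 -0.3283  0.1932] q [-0.52  0.58  0.23  1.22  0.   -0.4 ] t 20.55 F [ 0.9 -0.3  5.7]
shift cm (now axes) [-0.63  7.31 21.03] turn [-13.29   0.11  -0.05] yaw now 82.71
```

View pics/w13c.png

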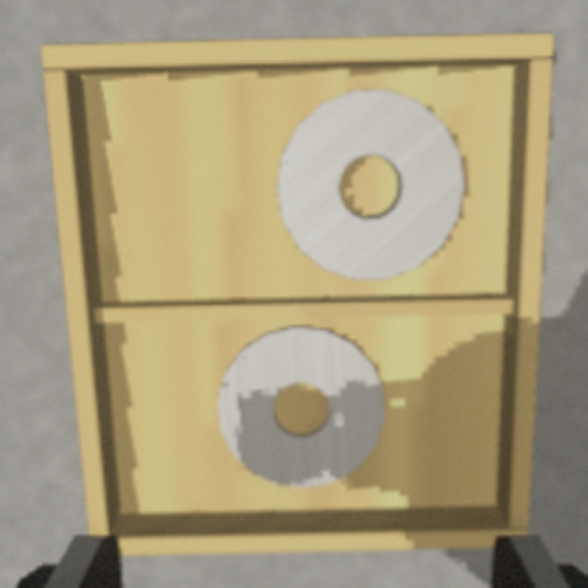

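```bash
cat > box.py <<'E'
import sys
from h import *
# rim corners from line fits on wood mask edges
s,c=grab('wrist',sys.argv[1]); np.savez(sys.argv[1]+'.npz',**c); np.save(sys.argv[1]+'_s.npy',s,allow_pickle=True)
im=c['image'][:,:,::-1]; print(s['position'],s['dq'].round(3))
cv2.imwrite(f'pics/{sys.argv[1]}c.png',cv2.resize(im[50:260,150:360],None,fx=2.8,fy=2.8,interpolation=cv2.INTER_CUBIC))
E
python3 box.py w14
```

```text
[ 0.57107073 -0.3282921   0.1932217 ] [-0.     0.    -0.045 -0.121  0.     0.002]
```

View pics/w14c.png

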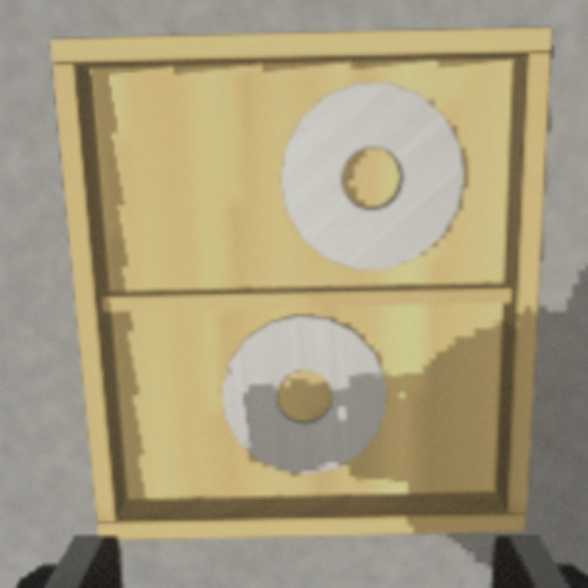

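Run:
```python
from h import *
c=dict(np.load('w14.npz')); s=np.load('w14_s.npy',allow_pickle=True).item()
f=lambda p:(np.array(p,float)+.5)/2.8-.5+[150,50]
B=onz(c,f([(52,41),(550,30),(524,528),(99,536)]),.025,s); print(B[:,:2].round(4).tolist(),B.mean(0).round(4),np.linalg.norm(np.diff(np.r_[B,B[:1]],axis=0),axis=1).round(4))
for i,j in ((0,3),(1,2)): d=B[j]-B[i]; print(np.degrees(np.arctan2(d[1],d[0])))
for i,j in ((0,1),(3,2)): d=B[j]-B[i]; print(np.degrees(np.arctan2(d[1],d[0]))-90)
```

```text
[[0.4649, -0.3803], [0.4781, -0.2548], [0.6149, -0.269], [0.6016, -0.3949]] [ 0.5399 -0.3247  0.025 ] [0.1263 0.1375 0.1266 0.1375]
-6.062138670219185
-5.9211861933595875
-6.022756156271768
-6.034862525516289
```

drive_tool --moves '[[[-1, 1.5, 4.2, 0, 0, 0], [0, 1.5, 4.2, 0, 0, 0], [0, 1.5, 4.2, 0, 0, 0], [0, 1.5, 4.2, 0, 0, 0], [0, 1.3, 4.2, 0, 0, 0], [0, 0, 0, -7, 0, 0], [0, 0, 0, -6.5, 0, 0], [0, 0, 0, 0, 0, 0], [0, 0, 0, 0, 0, 0]]]' --claw 0.25

```text
time: 21.5
position: [0.5224, -0.1029, 0.2015]
tool_rot: [0.472, -0.526, 0.471, 0.527]
force: [0.6, 0.4, 0.3]
gripper_width: 0.0641
```

```bash
python3 box.py w15;python3 -c "
from h import *
need([.5252,-.1104,.2],96)"
```

```text
[ 0.52236065 -0.10285766  0.20151217] [ 0.004 -0.001 -0.003  0.001  0.    -0.014]
pos [ 0.5224 -0.103   0.2015] q [-0.2   0.32 -0.16  1.1   0.   -0.31] t 21.55 F [ 0.  -0.5  0.2]
shift cm (now axes) [ 0.15 -0.2  -0.77] turn [0.33 0.1  0.02] yaw now 96.33
```

View pics/w15.png

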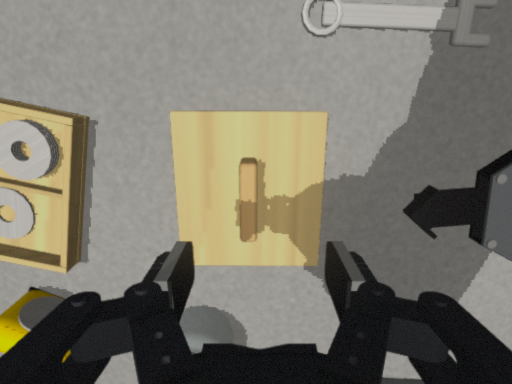

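Run:
```python
from h import *
c=dict(np.load('w15.npz')); s=np.load('w15_s.npy',allow_pickle=True).item()
B=onz(c,[(171,111.5),(328,111.5),(319,266),(182,266)],.012,s); print(B[:,:2].round(4).tolist(),B.mean(0).round(4),np.linalg.norm(np.diff(np.r_[B,B[:1]],axis=0),axis=1).round(4))
for i,j in ((0,3),(1,2)): d=B[j]-B[i]; print(np.degrees(np.arctan2(d[1],d[0])))
for i,j in ((0,1),(3,2)): d=B[j]-B[i]; print(np.degrees(np.arctan2(d[1],d[0]))-90)
g=onz(c,[(248.5,159),(248.5,241)],.040,s); print(g,g.mean(0)); m=B.mean(0); m[2]=.1; need(m,96)
```

```text
[[0.4654, -0.1808], [0.4513, -0.0553], [0.59, -0.0392], [0.6043, -0.1663]] [ 0.5278 -0.1104  0.012 ] [0.1263 0.1397 0.128  0.1397]
5.948363946012809
6.622886107964758
6.387808423013084
6.418732602634847
[[ 0.49164998 -0.11448523  0.04      ]
 [ 0.55846899 -0.10764504  0.04      ]] [ 0.52505949 -0.11106513  0.04      ]
pos [ 0.5224 -0.103   0.2015] q [-0.2   0.32 -0.16  1.1   0.   -0.31] t 21.55 F [ 0.  -0.5  0.2]
shift cm (now axes) [10.15 -0.45 -0.81] turn [0.33 0.1  0.02] yaw now 96.33
```

drive_tool --moves '[[[2, -0.4, -0.8, 0, 0, 0], [4, 0, 0, 0, 0, 0], [3, 0, 0, 0, 0, 0], [1.5, 0, 0, 0, 0, 0], [0, 0, 0, 0, 0, 0]]]'

```text
time: 22.05
position: [0.5284, -0.1129, 0.0935]
tool_rot: [-0.477, 0.523, -0.475, -0.523]
force: [0.2, 0.0, 0.2]
gripper_width: 0.0634
```

```bash
python3 -c "
from h import *
need([.526,-.1108,.092],96.4)"
```

```text
pos [ 0.5284 -0.1129  0.0935] q [-0.21  0.43 -0.3   0.85  0.   -0.31] t 22.05 F [0.2 0.  0.2]
shift cm (now axes) [0.15 0.22 0.23] turn [-1.01  0.05  0.15] yaw now 95.39
```

drive_tool --moves '[[[0.2, 0.2, 0.2, -1, 0, 0.1], [0, 0, 0, 0, 0, 0]]]'

```text
time: 22.25
position: [0.5264, -0.1116, 0.0923]
tool_rot: [-0.472, 0.527, -0.471, -0.527]
force: [0.5, -1.0, 1.1]
gripper_width: 0.064
```

drive_tool --moves '[[[0, 0, 0, 0, 0, 0], [0, 0, 0, 0, 0, 0], [0, 0, 0, 0, 0, 0], [0, 0, 0, 0, 0, 0], [0, 0, 0, 0, 0, 0], [0, 0, 0, 0, 0, 0]]]' --claw 1 --newtons 60

```text
time: 22.85
position: [0.528, -0.112, 0.0954]
tool_rot: [-0.473, 0.528, -0.471, -0.525]
force: [0.0, -0.3, -2.2]
gripper_width: 0.0127
```

```bash
python3 -c "
from h import *
need([.526,-.1108,.092],96.4)"
```

```text
pos [ 0.528  -0.112   0.0954] q [-0.21  0.42 -0.3   0.85  0.   -0.32] t 22.85 F [ 0.  -0.3 -2.2]
shift cm (now axes) [0.34 0.19 0.14] turn [-0.16 -0.05  0.32] yaw now 96.24
```

drive_tool --moves '[[[-1, 0, 0, 0, 0, 0], [-3, 0, 0, 0, 0, 0], [-4, 0, 0, 0, 0, 0], [-2, 0, 0, 0, 0, 0], [0, 0, 0, 0, 0, 0]]]'

```text
time: 23.35
position: [0.5264, -0.1117, 0.2004]
tool_rot: [-0.473, 0.527, -0.471, -0.526]
force: [0.6, -0.8, -2.2]
gripper_width: 0.0124
```

```bash
python3 box.py w16; python3 -c "
from h import *
need([.54,-.3245,.195],84); print(state()['gripper_width'])"
```

```text
[ 0.52638524 -0.11167977  0.20040204] [-0.001  0.001 -0.016 -0.015 -0.001  0.   ]
pos [ 0.5261 -0.1116  0.1991] q [-0.21  0.33 -0.15  1.09  0.   -0.32] t 23.4 F [ 0.4 -0.2 -0.4]
shift cm (now axes) [  0.4    0.93 -21.32] turn [12.24  0.03  0.13] yaw now 96.24
0.01265493249908054
```

View pics/w16.png

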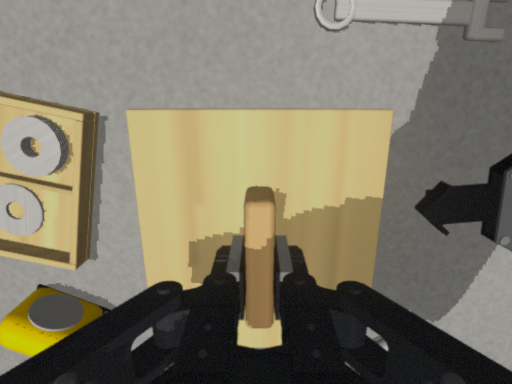

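Run:
```python
from h import *
c=dict(np.load('w16.npz')); z=c['z_map']
def tp(u,v,d):
    p=cv2.undistortPoints(np.array([[[float(u),v]]]),c['intrinsics'],c['D'])[0,0]; return (c['T_tool_cam']@[p[0]*d,p[1]*d,d,1])[:3]
for u,v in [(150,130),(200,150),(260,130),(320,150),(370,130),(200,220),(320,220),(160,260),(360,260)]:
    print(u,v,tp(u,v,np.median(z[v-2:v+3,u-2:u+3])).round(4))
T=c['T_tool_cam']; 
X=.0855
def onx(u,v,X):
    p=cv2.undistortPoints(np.array([[[float(u),v]]]),c['intrinsics'],c['D'])[0,0]; r=T[:3,:3]@[p[0],p[1],1]; return T[:3,3]+r*(X-T[0,3])/r[0]
import sys
xs=np.mean([tp(u,v,np.median(z[v-2:v+3,u-2:u+3]))[0] for u,v in [(150,130),(200,150),(260,130),(320,150),(370,130)]]); print('X',xs)
for u,v in [(128,109.5),(392,109),(147,285),(375,285)]: print(u,v,onx(u,v,xs).round(4))
```

```text
150 130 [ 0.0828  0.0606 -0.0531]
200 150 [ 0.0832  0.0509 -0.0295]
260 130 [ 0.083   0.0606 -0.    ]
320 150 [0.0831 0.051  0.0294]
370 130 [0.0831 0.0608 0.0531]
200 220 [ 0.0833  0.014  -0.0315]
320 220 [0.0832 0.0141 0.0316]
160 260 [ 0.0834 -0.0097 -0.0548]
360 260 [ 0.0833 -0.0095  0.055 ]
X 0.08304118901605602
128 109.5 [ 0.083   0.0702 -0.0628]
392 109 [0.083  0.0707 0.0626]
147 285 [ 0.083  -0.0254 -0.0635]
375 285 [ 0.083  -0.0251  0.065 ]
```

drive_tool --moves '[[[0, 0.2, -3, 0, 0, 0], [0, 0.2, -4.4, 0, 0, 0], [0, 0.2, -4.4, 0, 0, 0], [0, 0.2, -4.4, 0, 0, 0], [0, 0.1, -3.5, 0, 0, 0], [0, 0, -1.5, 0, 0, 0], [0, 0, 0, 6.2, 0, 0], [0, 0, 0, 6, 0, 0], [0, 0, 0, 0, 0, 0]]]'

```text
time: 24.3
position: [0.5365, -0.3303, 0.1854]
tool_rot: [0.526, -0.467, 0.528, 0.477]
force: [-0.3, -0.4, -1.7]
gripper_width: 0.0129
```

```bash
python3 -c "
from h import *
need([.5388,-.3238,.14],83.7); print(state()['gripper_width'])"
```

```text
pos [ 0.5365 -0.3303  0.1854] q [-0.55  0.53  0.13  1.18  0.   -0.44] t 24.3 F [-0.3 -0.4 -1.7]
shift cm (now axes) [ 4.54 -0.21  0.64] turn [ 0.03  0.4  -0.67] yaw now 83.73
0.012861534221641003
```

drive_tool --moves '[[[1, -0.2, 0.6, 0, 0.4, -0.7], [3, 0, 0, 0, 0, 0], [1, 0, 0, 0, 0, 0], [0.5, 0, 0, 0, 0, 0], [0, 0, 0, 0, 0, 0], [0, 0, 0, 0, 0, 0]]]'

```text
time: 24.9
position: [0.5382, -0.3231, 0.1264]
tool_rot: [0.523, -0.475, 0.524, 0.477]
force: [0.0, 0.2, -2.2]
gripper_width: 0.0124
```

```bash
python3 -c "
from h import *
need([.5388,-.3238,.125],83.7); print(state()['gripper_width'])
s,c=grab('top','t17');np.savez('t17.npz',**c); im=c['image'][:,:,::-1]
cv2.imwrite('pics/t17c.png',cv2.resize(im[135:220,355:440],None,fx=7,fy=7,interpolation=cv2.INTER_CUBIC))
s,c=grab('side','s17');np.savez('s17.npz',**c); im=c['image'][:,:,::-1]
cv2.imwrite('pics/s17c.png',cv2.resize(im[110:200,250:350],None,fx=6,fy=6,interpolation=cv2.INTER_CUBIC))
"
```

```text
pos [ 0.5382 -0.3231  0.1264] q [-0.54  0.56  0.02  1.03  0.   -0.45] t 24.9 F [ 0.   0.2 -2.2]
shift cm (now axes) [ 0.14 -0.07 -0.06] turn [ 0.81  0.08 -0.15] yaw now 84.51
0.012416294641402835
```

View pics/t17c.png

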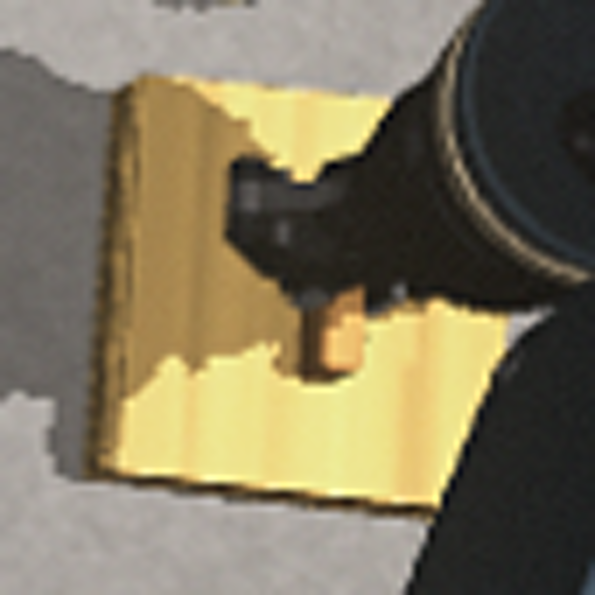

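View pics/s17c.png

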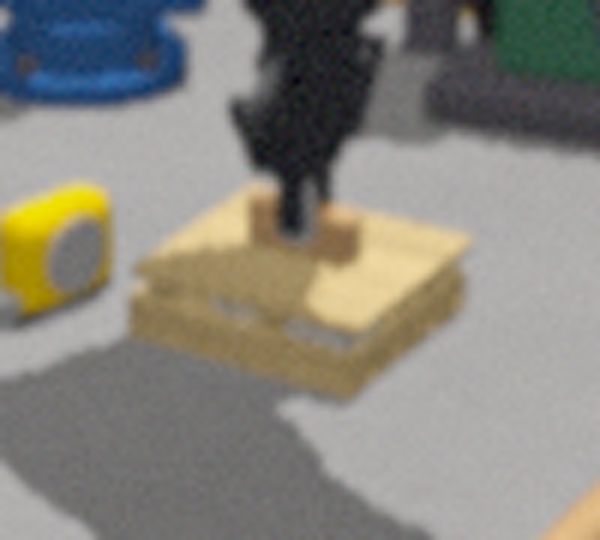

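Run:
```python
from h import *
c=dict(np.load('t17.npz')); f=lambda p:(np.array(p,float)+.5)/7-.5+[355,135]
L=onz(c,f([(140,76),(118,470),(432,505)]),.0435); print('lid',L[:,:2].round(4).tolist())
B=np.array([[.6128,-.2678],[.4745,-.2508]]); print('box top-view',B)
d=L[0]-L[1]; print('lid yaw',np.degrees(np.arctan2(d[1],d[0])),np.linalg.norm(d), 'mid lid',(L[0]+L[1])[:2]/2,'mid box',B.mean(0))
```

```text
lid [[0.6102, -0.2656], [0.4733, -0.2534], [0.4632, -0.3571]]
box top-view [[ 0.6128 -0.2678]
 [ 0.4745 -0.2508]]
lid yaw -5.094775518705782 0.13745022250332534 mid lid [ 0.54171273 -0.25951865] mid box [ 0.54365 -0.2593 ]
```

drive_tool --moves '[[[0, -0.15, -0.05, 0.8, 0, -0.1], [0.3, 0, 0, 0, 0, 0], [0.3, 0, 0, 0, 0, 0]]]'

```text
time: 25.3
position: [0.5408, -0.3246, 0.1223]
tool_rot: [0.528, -0.472, 0.526, 0.471]
force: [0.5, 0.3, -1.7]
gripper_width: 0.0125
```

```bash
python3 -c "
from h import *
need([.5398,-.3238,.114],83.7); print(state()['gripper_width'])"
```

```text
pos [ 0.5408 -0.3246  0.1223] q [-0.54  0.56  0.01  1.02  0.   -0.43] t 25.3 F [ 0.5  0.3 -1.7]
shift cm (now axes) [0.83 0.11 0.07] turn [-0.08 -0.01  0.16] yaw now 83.62
0.012516929700732881
```

drive_tool --moves '[[[0.2, 0.1, 0.05, 0, 0, 0.1], [0.3, 0, 0, 0, 0, 0], [0.3, 0, 0, 0, 0, 0]]]'

```text
time: 25.6
position: [0.5398, -0.324, 0.1139]
tool_rot: [0.527, -0.472, 0.527, 0.471]
force: [-20.8, 11.1, 61.7]
gripper_width: 0.0129
```

```bash
python3 -c "
from h import *
need([.5398,-.3238,.114],83.7); print(state()['gripper_width'])"
```

```text
pos [ 0.5398 -0.324   0.1139] q [-0.54  0.57  0.    1.    0.   -0.43] t 25.6 F [-20.8  11.1  61.7]
shift cm (now axes) [-0.01 -0.    0.02] turn [-0.07 -0.02  0.06] yaw now 83.63
0.012852811659234286
```

Contact at TCP z 0.1139, where the seated value should be 0.114. I'll ease off and look.

drive_tool --moves '[[[-0.2, 0, 0, 0, 0, 0], [0, 0, 0, 0, 0, 0]]]'

```text
time: 25.8
position: [0.5397, -0.324, 0.1158]
tool_rot: [0.527, -0.472, 0.527, 0.471]
force: [0.6, -0.7, -1.7]
gripper_width: 0.0127
```

```bash
python3 -c "
from h import *
need([.5398,-.3238,.114],83.7); print(state()['gripper_width'])
s,c=grab('side','s18'); im=c['image'][:,:,::-1]
cv2.imwrite('pics/s18c.png',cv2.resize(im[110:200,250:350],None,fx=6,fy=6,interpolation=cv2.INTER_CUBIC))
"
```

```text
pos [ 0.5397 -0.324   0.1158] q [-0.54  0.57  0.    1.    0.   -0.43] t 25.8 F [ 0.6 -0.7 -1.7]
shift cm (now axes) [ 0.18 -0.01  0.02] turn [-0.07 -0.02  0.07] yaw now 83.63
0.012737747731564875
```

View pics/s18c.png

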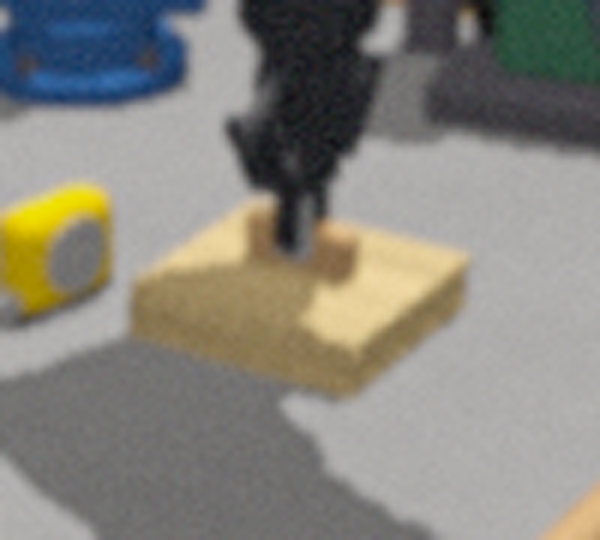

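The lid sits flush with no gap. Lowering again, then releasing and rising.

drive_tool --moves '[[[0.15, 0, 0, 0, 0, 0], [0, 0, 0, 0, 0, 0]]]'

```text
time: 26.05
position: [0.5397, -0.3239, 0.1141]
tool_rot: [0.527, -0.472, 0.527, 0.471]
force: [-1.6, 1.2, 5.5]
gripper_width: 0.0126
```

drive_tool --moves '[[[0, 0, 0, 0, 0, 0], [0, 0, 0, 0, 0, 0], [0, 0, 0, 0, 0, 0], [-1, 0, 0, 0, 0, 0], [-3, 0, 0, 0, 0, 0], [-4, 0, 0, 0, 0, 0], [-4, 0, 0, 0, 0, 0], [0, 0, 0, 0, 0, 0], [0, 0, 0, 0, 0, 0]]]' --claw 0.3

```text
time: 26.95
position: [0.539, -0.3235, 0.2408]
tool_rot: [0.527, -0.472, 0.527, 0.471]
force: [0.3, 0.8, -0.7]
gripper_width: 0.0603
```

Run:
```python
from h import *
from h import *
s,c=grab('wrist','w19'); np.savez('w19.npz',**c); np.save('w19_s.npy',s,allow_pickle=True);print(s['position'],s['force'],s['time'],s['gripper_width'])
s,c=grab('side','s19'); im=c['image'][:,:,::-1]
cv2.imwrite('pics/s19c.png',cv2.resize(im[110:200,250:350],None,fx=6,fy=6,interpolation=cv2.INTER_CUBIC))
s,c=grab('top','t19'); np.savez('t19.npz',**c)
```

```text
[ 0.53897059 -0.32352333  0.24081879] [ 0.28058106  0.75842724 -0.74564849] 26.95 0.06027866214626893
```

View pics/w19.png

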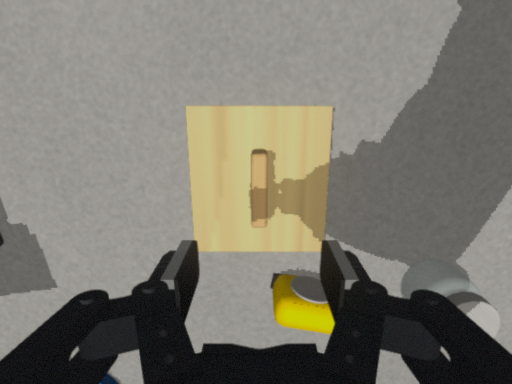

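View pics/s19c.png

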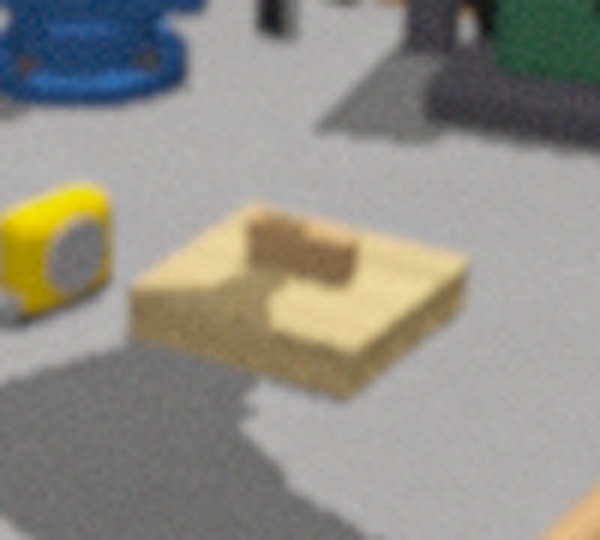

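View pics/t19.png

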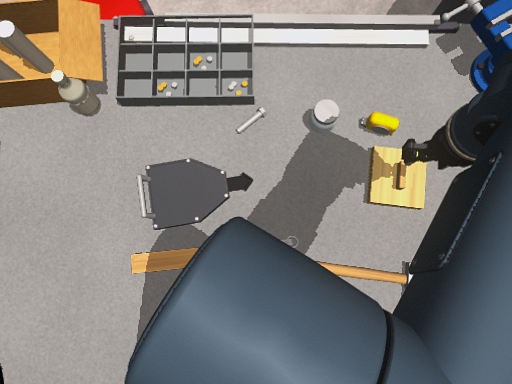

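Run:
```python
from h import *
c=dict(np.load('w19.npz')); s=np.load('w19_s.npy',allow_pickle=True).item(); z=c['z_map']
M=np.eye(4);M[:3,:3]=tool(s);M[:3,3]=s['position'];T=M@c['T_tool_cam']
def pts(u0,u1,v0,v1):
    v,u=np.mgrid[v0:v1,u0:u1]; n=cv2.undistortPoints(np.stack([u,v],-1).reshape(-1,1,2).astype(float),c['intrinsics'],c['D'])[:,0]; d=z[v0:v1,u0:u1].reshape(-1); k=d>.05
    return (np.c_[n*d[:,None],d]@T[:3,:3].T+T[:3,3])[k]
def fit(P):
    for _ in range(3):
        A=np.c_[P[:,:2]-P[:,:2].mean(0),np.ones(len(P))]; x=np.linalg.lstsq(A,P[:,2],rcond=None)[0]; r=P[:,2]-A@x; P=P[abs(r)<3*r.std()]
    return x[2],np.degrees(np.arctan(x[:2]))
print('lid',fit(np.r_[pts(196,245,112,235),pts(280,322,112,235)])); print('bench',fit(np.r_[pts(100,180,90,220),pts(200,320,20,90)]))
L=onz(c,[(187,106.5),(332,106.5),(325,251.5),(194,251.5)],.031,s);print(L.mean(0))
```

```text
lid (np.float64(0.030743842692694843), array([-0.0255516 , -0.08503847]))
bench (np.float64(-7.501429920442138e-05), array([-0.0874246 , -0.09321424]))
[ 0.53978177 -0.32405249  0.031     ]
```

The lid top measures 30.8 mm above the bench against 31 expected, level to 0.1°. The tray is flat and the bystanders look unmoved, so I'm handing in.

```bash
python3 -c "
from station import hand_in
print(hand_in())"
```

```text
the job is handed in; nothing more can be done
None
```

The job is handed in. By my last checks every step was met, about 27 s into the 67 s limit; `hand_in()` gave no verdict.

**What I did:**
- I lifted the tray by its handle to about 29° until the washer slid into the nose against both lip arms, then set it flat and let go.
- I gripped the washer by its edges in the nose and laid it in the empty bay.
- I then put the lid on the box.

**Last checks:**
- **Lid:** its top is 30.8 mm above the bench (31 expected when seated) and level to about 0.1°. No gap shows in the side view.
- **Washer:** it was seen lying flat about 1 mm from the bay's centre before the lid went on. It can't be seen now.
- **Tray:** it looked flat in the last top view, about 4 mm back along its length from where it started.
- **Bystanders:** the bolt, tape, jar and offcut look unmoved. The wrench and hammer were mostly hidden by the arm in the last picture, and I did not measure any of them again.
- **Robot:** the gripper is clear of everything.

**Faults and disagreements:**
- My first wrist turn ran into joint 6's range limit and tilted the tool, so I used the half-turned grasp instead. I don't know whether that counts as passing the joint's range.
- The lid was pressed down with about 62 N at the wrist (limit 120 N) before I eased off.
- The top and wrist cameras disagreed by 2 to 3 mm on the box position. I settled it by comparing the lid and box edges in the top view.

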